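Free the jammed instrument cases and load the dock

TASK

Open the dock's gate. Free every instrument case that is jammed nose-up in the drain bin by turning it level inside the bin so that its corners clear the rims, lift it out, and slide it in through the mouth of the dock, under the dock's roof strips, standing upright on the counter. When all cases are inside, slide the gate fully shut behind them; leave the rasp, the clamp and the cap where they lie.

Things in the scene. Friction and masses are not known exactly. Their poses are not given: they have to be found in the camera images.
- bin: fixed steel drain bin, 142 x 256 x 119 mm high. Origin: centre of its underside on the counter. Three bays along its y, centres y = -84, 0, +84 mm, each 80 mm wide, parted by walls 56 mm high. Floor top z = 4 mm; a ramp climbs from it at x = -42 mm at 27 degrees to z = 37 mm at x = +22 mm. The cases lie on the ramp. Inside length along x: 136 mm (x -68 to +68)
- case1: closed instrument case of brushed metal, block 110 x 60 x 65 mm (x, y, z), about 0.35 kg; on its lid an upright black grip, a plate 46 mm long (x), 12 mm thick (y), z 65 to 115. Origin: centre of the underside; z up; same from either end. At the start nose-up on the ramp of one bay, +x end 50 mm higher (27 degrees). Two or three of the three cases are present
- case2: closed instrument case of brushed metal, block 110 x 60 x 65 mm (x, y, z), about 0.35 kg; on its lid an upright black grip, a plate 46 mm long (x), 12 mm thick (y), z 65 to 115. Origin: centre of the underside; z up; same from either end. At the start nose-up on the ramp of one bay, +x end 50 mm higher (27 degrees). Two or three of the three cases are present
- case3: closed instrument case of brushed metal, block 110 x 60 x 65 mm (x, y, z), about 0.35 kg; on its lid an upright black grip, a plate 46 mm long (x), 12 mm thick (y), z 65 to 115. Origin: centre of the underside; z up; same from either end. At the start nose-up on the ramp of one bay, +x end 50 mm higher (27 degrees). Two or three of the three cases are present
- dock: fixed roofed dock, 132 (x) x 210 (y) x 78 mm, no floor: cases stand on the counter inside. Origin: its centre, on the counter. Channel along y, 120 mm wide (x -60 to +60), end stop at y = -105 mm. Roof strips along both walls reach 20 mm inwards (z 73 to 78), leaving a slot 80 mm wide for the grips. 198 mm from stop to shut gate; three cases take 180 (grips 48 mm apart)
- gate (a joint): sliding gate at the dock's mouth: a steel tongue 10 mm thick (dock y 93 to 103, z 24 to 38 mm) that slides along the dock's -x into the channel. 0 m: open, tongue flush with the +x wall; 0.050 m: shut, 50 mm into the channel. Stays where left; about 2 N moves it. Starts partly or fully shut
- gate_grip (a point): on the axis of the gate's black upright handle, 17 mm below its top (z = 105 mm). Handle 24 mm (dock x) by 14 mm (dock y), 122 mm tall, outside the dock's +x wall at dock y = 98 mm; it moves with the gate: dock x = 138 mm when open, 88 mm when shut
- rasp: loose steel rasp with a round black grip, 220 mm long (x), 18 mm thick, bystander. Origin: underside at mid-length
- clamp: loose chrome bulldog clamp, 45 x 22 x 22 mm, bystander. Origin: centre of its underside
- cap: loose yellow cannula cap standing on its flange, 22 mm wide, 35 mm tall, bystander. Origin: centre of its underside
- bin_mouth (a point): centre of the bin's mouth (bin x = 0, y = 0, z = 119 mm), axes as the bin's. In-turned rims 8.5 mm deep (z 114 to 119) on the -x and +x walls narrow the mouth to 119 mm along x. A jammed case spans 127 mm, low top edge under the -x rim: it cannot come straight out. Within 9 degrees of level it passes; level with its underside at z = 44 mm, bin x = 0, it clears ramp and rims
- dock_mouth (a point): centre of the dock's mouth on the counter (dock x = 0, y = +105 mm), axes as the dock's; +y points out of the dock. Cases go in here sideways, their long (x) axis along the dock's x, one after another towards -y, tops under the roof strips

How it is judged:
On the way, in this order (a step that is already met when the one before it is completed fails the run):
1. the gate has been opened (value of joint gate below 0.008 m), for 0.2 s.
2. every case present stands inside the dock (y of case1 in the frame of dock between -0.085 and 0.067 m and x of case1 in the frame of dock between -0.01 and 0.01 m and height (world z) of each of case1, case2, case3 below 0.006 m and angle between each of case1, case2, case3's own z axis and vertical below 0.08 rad and y of case2 in the frame of dock between -0.085 and 0.067 m and x of case2 in the frame of dock between -0.01 and 0.01 m and y of case3 in the frame of dock between -0.085 and 0.067 m and x of case3 in the frame of dock between -0.01 and 0.01 m), for 0.2 s.
At the end, for the whole second after the job is handed in: Every case present stands upright on the counter in the dock, at rest, wholly behind the gate (its centre between the end stop and 67 mm from the dock's centre towards the mouth, within 10 mm of the channel's middle line), and the gate is shut to at least 42 of its 50 mm (all of step 2 and value of joint gate above 0.042 m and linear speed of each of case1, case2, case3 below 0.02 m/s); the robot touches nothing.
It fails at once if the rasp was disturbed (moved more than 3 cm) (distance of rasp from where it was at the start of the episode above 0.03 m).
It fails at once if the clamp was disturbed (moved more than 3 cm) (distance of clamp from where it was at the start of the episode above 0.03 m).
It fails at once if the cap was disturbed (moved more than 3 cm) (distance of cap from where it was at the start of the episode above 0.03 m).
Of case1, case2, case3 only 2 to 3 are there at a start; the rules pass over those that are not, and their reading is None.
At some moment in a run one of case1, case2, case3 may be knocked a few centimetres aside while the robot is not near it.
It also fails if it takes over 210 s, if anything falls off the work surface, if the arm or the gripper's body presses on something with over 40 N, if the wrist force passes 120 N, or if a joint passes its speed limit or range.

ROBOT

A 7-joint arm with a two-finger parallel gripper is mounted at the origin on the work surface. World frame = base frame: x ahead of the robot, y to its left, z up, the work surface at z = 0. Lengths are in m, angles in rad, forces in N, time in s.
With the tool pointing down it reaches from about 0.35 to 0.9 m from the base axis. Payload 8.1 kg.
Tool frame: the origin (TCP) lies at the very end of the fingers, on their centre line; the grasp point (between the pads) lies 19 mm behind it (tcp_to_grasp is the distance from the TCP to the grasp point, in m); z points along the fingers, x is the direction in which the jaws open and shut, and the axes are right-handed (so a half turn about z gives the same grasp; the last joint's range is limited). The gripper opens to 92 mm and grips with 3 to 60 N. Pads are 19 mm wide; open, the fingers measure 130 mm over their backs; the gripper's body (75 mm by 190 mm) begins 47 mm behind the grasp point.
Start: joints at [-1.23, 0.434, 0.025, 1.573, -0.012, 1.134, -0.075], TCP at [0.268, 0.564, 0.227] pointing down, gripper open.
Joint ranges: [-2.62, 2.62], [-0.44, 2.09], [-1.27, 1.32], [0.08, 2.57], [-1.32, 4.46], [0.12, 2], [-2.74, 2.74]. Speed limits (rad/s): [2.22, 2.22, 3.01, 3.01, 3.14, 3.14, 3.14].

INTERFACE

Orientations are given as a unit quaternion [w, x, y, z].
In Python, from rig import get_state, capture, get_calibration, finish_job, tcp_to_grasp gives the robot as it stands.
- The arm moves only by the tool arm_command, never from a script. Its argument "motion" is a list of rows, each an object of numbers: "jaw": the finger opening in cm, from 0 to 9.18; "x", "y", "z": the shift along the tool's x, y, z in cm; "twist": the turn about the tool's z in rad. In form: [{"jaw": .., "x": .., "y": .., "z": .., "twist": ..}, ...]. A call has 1 to 5 rows; each row is the pose to reach, as a shift and turn from the pose measured when the call began, along the tool's axes at that moment; what a row does not reach only later rows make up. A row lasts 1/12 s, in which the tool goes at most 41.7 mm and 7.16 degrees, less where a joint would pass 70% of its speed; a pose out of reach is approached as far as the arm can. A call with a gripper value outside its range is refused whole. The fingers move at their own pace and stop on an object; "squeeze" is the grip in N (left out, the last holds). Time passes only in rows, so rows that repeat a pose let the fingers close. It gives the time, the measured TCP pose, the force and the opening at its end, in the units of the state.
- get_state(): the state, without advancing time (a new reading comes with each control period).
- capture(name): name is "scene" or "side" or "wrist"; returns the picture (384x512x3 uint8, blue, green, red); there is no depth.
- get_calibration(name): a dict with "fovy" (degrees; the focal length in pixels is half the picture's height over the tangent of half this angle, whatever the lens; pixels are square), "cx", "cy" (the principal point, pixels), "rvec" (rotation vector, rad) and "tvec" (3), from world to camera coordinates, as OpenCV has them; the wrist camera has in their place "mount" (4x4, takes a point from camera to tool coordinates, whose origin is the TCP and whose axes are the tool frame's). Camera axes: x right, y down, z forward; pixel columns grow to the right and rows downward; lengths in m; the calibration is good to about 2 mm. A picture is of the moment at which its call begins: read the wrist's pose just before it. get_calibration takes no time and is no camera call.
- finish_job(): hands the job in, once; it reports no verdict.
The state is a dict: "time": time; "q": joint angles; "qd": joint speeds; "tau": joint torques, N m; "tcp_pos": TCP position; "orientation": TCP orientation; "wrist_force": force on the tool from outside, world axes, zero at the start; "torque": the same for the moment, N m; "width": opening from 0.0 (shut) to 1.0 (fully open).
Only numpy, scipy, OpenCV 4.12 (cv2) and the standard library are available. Lean on these libraries where they do the work, as an engineer would, in place of code of your own. Each camera call takes 0.05 s, during which the arm holds its last target. There are 200 camera calls.

## Working session

There is one attempt and no reset: what is moved stays moved. The work goes in short steps, Python scripts to look and compute and a tool call to move; the robot and the scene stay as the last step left them, time stands still between calls to the robot, and variables do not carry over. Pictures are saved under pics/ and viewed, about 12 in all and at most 16, crops included, and the job is handed in when it is done.

Besides the shell and the picture viewer there is one more tool, called after "Request:" as name([rows], argument=value, ...), one row to a line, values as JSON. arm_command: Moves the arm, as the interface text tells. Its arguments: {"type":"object","properties":{"motion":{"type":"array"},"squeeze":{"type":"number"}},"required":["motion"]}

```bash
mkdir -p pics; ls; cat > h.py <<'E'
import numpy as np,cv2,sys
from rig import *
from scipy.spatial.transform import Rotation as R
def snap(n,name):
    s=get_state(); im=capture(n); cv2.imwrite(f'pics/{name}.png',im); np.save(f'pics/{name}.npy',np.r_[s['tcp_pos'],s['orientation']]); return im,s
def cam(n,pose=None):
    c=get_calibration(n); f=192/np.tan(np.radians(c['fovy'])/2)
    K=np.array([[f,0,c['cx']],[0,f,c['cy']],[0,0,1]])
    if 'mount' in c:
        q=pose[3:]; T=np.eye(4); T[:3,:3]=R.from_quat([q[1],q[2],q[3],q[0]]).as_matrix(); T[:3,3]=pose[:3]
        W=T@np.array(c['mount']); Rcw=W[:3,:3]; o=W[:3,3]
    else:
        Rwc=cv2.Rodrigues(np.array(c['rvec'],float))[0]; Rcw=Rwc.T; o=-Rcw@np.array(c['tvec'],float).ravel()
    return K,Rcw,o
def ray(C,u,v):
    K,Rc,o=C; d=Rc@np.linalg.inv(K)@[u,v,1]; return o,d/np.linalg.norm(d)
def onz(C,u,v,z):
    o,d=ray(C,u,v); return o+d*(z-o[2])/d[2]
def proj(C,p):
    K,Rc,o=C; x=K@Rc.T@(np.asarray(p,float)-o); return x[:2]/x[2]
E
python3 - <<'E'
from h import *
for n in('scene','side','wrist'):
    im,s=snap(n,n+'0'); c=get_calibration(n); print(n,{k:np.round(v,3).tolist() for k,v in c.items() if k!='name'})
print(get_state(),tcp_to_grasp)
a=[cv2.imread(f'pics/{n}0.png') for n in('scene','side')]
E
```

```text
pics
scene {'fovy': 51.233, 'cx': 259.711, 'cy': 192.629, 'rvec': [2.502, 0.839, -0.238], 'tvec': [-0.505, -0.285, 1.354]}
side {'fovy': 56.438, 'cx': 250.439, 'cy': 201.465, 'rvec': [2.203, -0.121, 0.079], 'tvec': [-0.636, 0.115, 0.733]}
wrist {'fovy': 71.109, 'cx': 253.206, 'cy': 190.829, 'mount': [[1.0, -0.0, 0.0, -0.001], [0.0, 0.966, 0.257, -0.07], [-0.0, -0.257, 0.966, -0.158], [0.0, 0.0, 0.0, 1.0]]}
{'time': 0.15, 'q': array([-1.22957049,  0.43507646,  0.02500601,  1.57383333, -0.01165206,
        1.13397462, -0.07507014]), 'qd': array([-0.00131789, -0.00255499, -0.00135157, -0.00255645, -0.00235512,
        0.00157923, -0.00075349]), 'tau': array([ 1.96550587e-03, -6.68261290e+01,  9.85813849e-01, -3.14690852e+01,
       -6.04937528e-02,  3.95250844e-02,  8.08969548e-05]), 'tcp_pos': array([0.26826308, 0.56410922, 0.22613837]), 'orientation': array([ 3.36115464e-04,  8.45422335e-01,  5.34098069e-01, -4.64267887e-04]), 'wrist_force': array([-0.5317721 , -0.83170205,  0.75819215]), 'torque': array([-0.02817974,  0.0210237 , -0.06772467]), 'width': 1.0010996993830557} 0.0188
```

View pics/scene0.png

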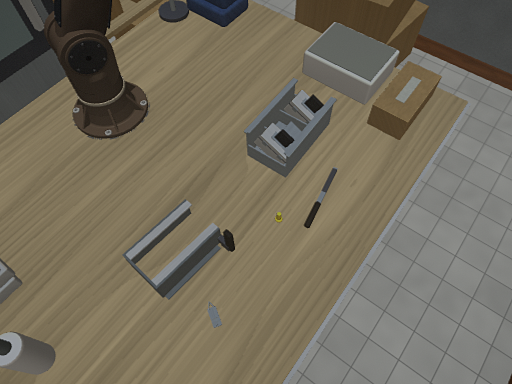

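View pics/side0.png

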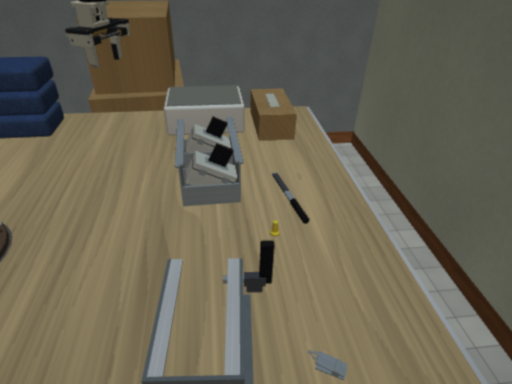

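```bash
python3 - <<'E'
from h import *
a=cv2.imread('pics/scene0.png');b=cv2.imread('pics/side0.png')
c1=cv2.resize(a[70:185,235:345],None,fx=3.6,fy=3.6,interpolation=2)
c2=cv2.resize(a[190:305,115:245],None,fx=3,fy=3,interpolation=2)
h=max(c1.shape[0],c2.shape[0]);P=lambda x:cv2.copyMakeBorder(x,0,h-x.shape[0],0,0,0)
cv2.imwrite('pics/crop1.png',np.hstack([P(c1),P(c2)]));print(c1.shape,c2.shape)
E
```

```text
(414, 396, 3) (345, 390, 3)
```

View pics/crop1.png

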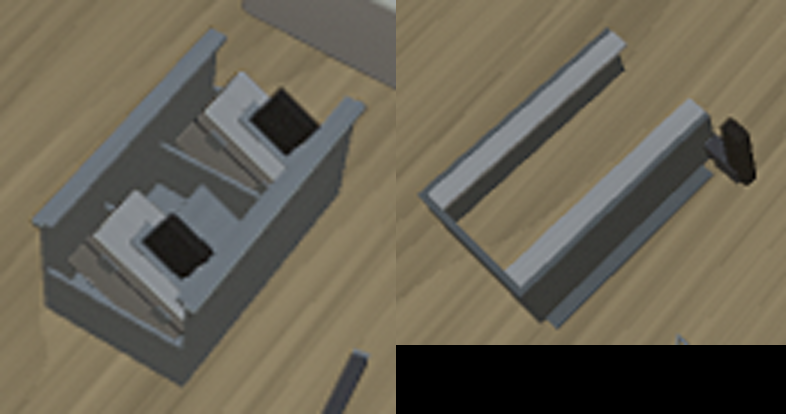

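```bash
python3 - <<'E'
from h import *
C=cam('scene');S=cam('side')
o=lambda x,y:(x/3.6+235,y/3.6+70)
d=lambda x,y:((x-396)/3+115,y/3+190)
def P(n,uv,z):
    p=onz(C,*uv,z); print(n,np.round(uv,1),np.round(p,3),'side px',np.round(proj(S,p))); return p
Ln=P('Lnear',o(34,222),.119);Lf=P('Lfar',o(210,30),.119);Rn=P('Rnear',o(190,312),.119);Rf=P('Rfar',o(366,105),.119)
print(np.linalg.norm(Ln-Lf),np.linalg.norm(Rn-Rf),np.linalg.norm(Ln-Rn),np.linalg.norm(Lf-Rf),(Ln+Lf+Rn+Rf)/4)
a=P('dA',d(420,195),.078);b=P('dB',d(607,28),.078);c=P('dC',d(522,290),.078);e=P('dD',d(710,117),.078)
print(np.linalg.norm(a-b),np.linalg.norm(c-e),np.linalg.norm(a-c),np.linalg.norm(b-e),(a+b+c+e)/4)
for v in (Lf-Ln,Rf-Rn,b-a,e-c): print(np.degrees(np.arctan2(v[1],v[0])))
P('handle',d(736,125),.122)
for n in('scene','side'):
    im=cv2.imread(f'pics/{n}0.png');m=((im.max(2)<45)).astype(np.uint8)
    k,l,st,ce=cv2.connectedComponentsWithStats(m)
    for i in range(1,k):
        if 40<st[i,4]<3000: print(n,st[i],ce[i].round(1))
E
```

```text
Lnear [244.4 131.7] [0.488 0.121 0.119] side px [178. 166.]
Lfar [293.3  78.3] [0.48  0.378 0.119] side px [179. 119.]
Rnear [287.8 156.7] [0.638 0.124 0.119] side px [244. 162.]
Rfar [336.7  99.2] [0.634 0.385 0.119] side px [233. 117.]
0.25704911281691506 0.2604392694689935 0.14966570128306828 0.15426292496482066 [0.5602293 0.2519605 0.119    ]
dA [123. 255.] [ 0.465 -0.345  0.078] side px [147. 380.]
dB [185.3 199.3] [ 0.482 -0.132  0.078] side px [170. 259.]
dC [157.  286.7] [ 0.591 -0.352  0.078] side px [245. 375.]
dD [219.7 229. ] [ 0.614 -0.144  0.078] side px [245. 259.]
0.21352499071876138 0.20905389374365965 0.12587646518377701 0.13183683936189616 [ 0.5380335  -0.24332661  0.078     ]
91.85664128641525
90.8447098879492
85.45742694796644
83.81217278126819
handle [228.3 231.7] [ 0.652 -0.15   0.122] side px [268. 241.]
scene [206   0  30   9  62] [220.8   3.2]
scene [160   0  88  27 204] [203.   16.4]
scene [115  82  20  25 168] [126.5  93.7]
scene [305  95  18  18 171] [313.6 103.6]
scene [ 77 100  13  28  94] [ 85.4 114.1]
scene [275 130  19  17 177] [283.9 138.2]
scene [305 202  16  26 146] [312.1 214.3]
scene [219 230  16  21 172] [228.3 240.8]
scene [  0 340  11  15  83] [  5.  345.3]
side [80  0 26  2 42] [92.3  0.4]
side [ 66  19  62  17 442] [101.1  27.9]
side [93 35 11 10 66] [96.8 39.3]
side [112  44   7  15  69] [114.7  51.1]
side [ 27  63  26  28 303] [42.3 75.9]
side [ 41  86  17  27 251] [49.  98.4]
side [ 0 89 25  2 41] [12.1 89.5]
side [ 48 108  15  27 219] [ 54.8 120.1]
side [207 117  20  20 246] [216.3 126.8]
side [209 144  24  22 335] [220.6 154.7]
side [291 199  18  24 149] [299.1 210.7]
side [  0 233   9  25  83] [  4.4 246.2]
side [245 241  29  50 693] [262.6 267.4]
```

Request:
arm_command([
  {"jaw": 6,"x": -8.4,"y": 18.4,"z": -4.7,"twist": 0},
  {"jaw": 6,"x": -8.4,"y": 18.4,"z": -4.7,"twist": 0},
  {"jaw": 6,"x": -8.4,"y": 18.4,"z": -4.7,"twist": 0},
  {"jaw": 6,"x": -8.4,"y": 18.4,"z": -4.7,"twist": 0},
  {"jaw": 6,"x": -8.4,"y": 18.4,"z": -4.7,"twist": 0},
])

```text
time: 0.57
tcp_pos: [0.3992, 0.4074, 0.2735]
orientation: [0.0, 0.845, 0.534, -0.001]
wrist_force: [0.7, -0.3, -0.7]
width: 0.691
```

Request:
arm_command([
  {"jaw": 6,"x": -8.4,"y": 18.4,"z": -4.7,"twist": -0.4},
  {"jaw": 6,"x": -8.4,"y": 18.4,"z": -4.7,"twist": -0.4},
  {"jaw": 6,"x": -8.4,"y": 18.4,"z": -4.7,"twist": -0.4},
  {"jaw": 6,"x": -8.4,"y": 18.4,"z": -4.7,"twist": -0.4},
  {"jaw": 6,"x": -8.4,"y": 18.4,"z": -4.7,"twist": -0.4},
])

```text
time: 0.98
tcp_pos: [0.5249, 0.2572, 0.3191]
orientation: [0.0, 0.721, 0.693, -0.001]
wrist_force: [0.9, 0.6, 0.0]
width: 0.651
```

```bash
cat >> h.py <<'E'
def axes(s):
    q=s['orientation']; M=R.from_quat([q[1],q[2],q[3],q[0]]).as_matrix(); return M
def yaw(s): return np.degrees(np.arctan2(axes(s)[1,0],axes(s)[0,0]))
def go(p,ang=None):
    "tool shift (cm) and twist from the present pose to TCP p (m), tool x at ang (deg)"
    s=get_state(); d=axes(s).T@(np.array(p)-s['tcp_pos'])*100
    tw=0 if ang is None else -np.radians((ang-yaw(s)+180)%360-180)
    print('shift',d.round(2),'twist %.3f'%tw,'norm %.1f'%np.linalg.norm(d))
def st():
    s=get_state(); print('t %.2f'%s['time'],s['tcp_pos'].round(4),'yaw %.2f'%yaw(s),'F',s['wrist_force'].round(1),'w %.2f'%(s['width']*9.18),'q7 %.2f'%s['q'][6]); return s
def tri(A,ua,B,ub):
    oa,da=ray(A,*ua); ob,db=ray(B,*ub); n=np.cross(da,db)
    k=np.linalg.solve(np.c_[da,-db,n],ob-oa); a=oa+k[0]*da; b=ob+k[1]*db; return (a+b)/2,np.linalg.norm(a-b)
E
python3 - <<'E'
from h import *
im,s=snap('wrist','wbin'); st()
C=cam('scene');S=cam('side')
for a,b in(((313.6,103.6),(216.3,126.8)),((283.9,138.2),(220.6,154.7)),((228.3,240.8),(262.6,267.4))): print(tri(C,a,S,b))
E
```

```text
t 1.03 [0.5315 0.2482 0.3211] yaw 86.94 F [ 4.7 -6.8  2.6] w 6.01 q7 1.02
(array([0.58369501, 0.33602385, 0.11087499]), np.float64(0.0025198326203388004))
(array([0.58780835, 0.17589236, 0.11082461]), np.float64(0.0027097758792431733))
(array([ 0.64490753, -0.14957605,  0.05723646]), np.float64(0.0016480802404474112))
```

View pics/wbin.png

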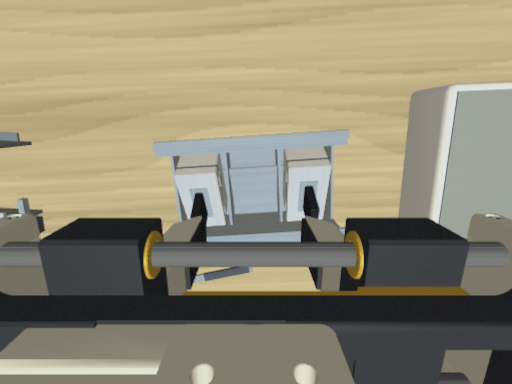

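```bash
python3 - <<'E'
from h import *
C=cam('scene');S=cam('side')
print(onz(S,267.5,242,.122),tri(C,(229,232),S,(267.5,243)))
go((0.650,-.151,.18),84.6)
E
```

```text
[ 0.65003666 -0.15234387  0.122     ] (array([ 0.65116531, -0.14708746,  0.1147232 ]), np.float64(9.217371365722978e-06))
shift [-39.16  13.89  14.37] twist 0.041 norm 44.0
```

Request:
arm_command([
  {"jaw": 6,"x": -18.4,"y": 6.5,"z": 6.6,"twist": 0},
  {"jaw": 6,"x": -18.4,"y": 6.5,"z": 6.6,"twist": 0},
  {"jaw": 6,"x": -18.4,"y": 6.5,"z": 6.6,"twist": 0},
  {"jaw": 6,"x": -18.4,"y": 6.5,"z": 6.6,"twist": 0},
  {"jaw": 6,"x": -18.4,"y": 6.5,"z": 6.6,"twist": 0},
])

```text
time: 1.45
tcp_pos: [0.5844, 0.0671, 0.2582]
orientation: [0.003, 0.726, 0.688, -0.0]
wrist_force: [0.5, 1.0, 0.6]
width: 0.656
```

Request:
arm_command([
  {"jaw": 6,"x": -18.4,"y": 6.5,"z": 6.6,"twist": 0.04},
  {"jaw": 6,"x": -18.4,"y": 6.5,"z": 6.6,"twist": 0.04},
  {"jaw": 6,"x": -18.4,"y": 6.5,"z": 6.6,"twist": 0.04},
  {"jaw": 6,"x": -18.4,"y": 6.5,"z": 6.6,"twist": 0.04},
  {"jaw": 6,"x": -18.4,"y": 6.5,"z": 6.6,"twist": 0.04},
])

```text
time: 1.87
tcp_pos: [0.6398, -0.1221, 0.1925]
orientation: [0.003, 0.739, 0.673, -0.0]
wrist_force: [0.9, -0.6, 0.2]
width: 0.654
```

```bash
python3 - <<'E'
from h import *
st(); go((0.650,-.151,.18),84.6);
im,s=snap('wrist','wdock');st()
E
```

```text
t 1.87 [ 0.6398 -0.1221  0.1925] yaw 84.64 F [ 0.9 -0.6  0.2] w 6.00 q7 1.69
shift [-2.77  1.28  1.26] twist 0.001 norm 3.3
t 1.92 [ 0.6391 -0.1326  0.1898] yaw 84.14 F [-0.7 -7.1 -0.8] w 6.05 q7 1.69
```

View pics/wdock.png

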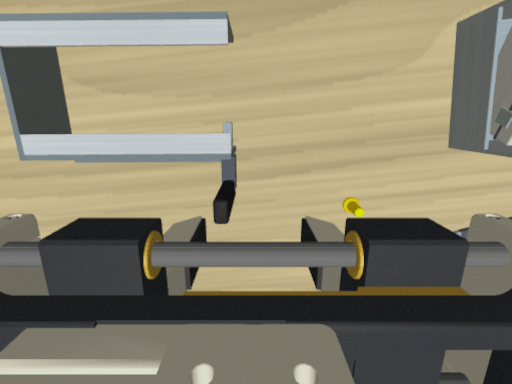

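```bash
python3 - <<'E'
from h import *
W=cam('wrist',np.load('pics/wdock.npy'))
for n,u,v,z in(('mouth -x out',228,14,.078),('mouth -x in',228,45,.078),('mouth +x in',231,133,.078),('mouth +x out',231,159,.078),('htop',222,213,.122),('endL',0,17,.078),('end+x in',20,135,.078),('end+x out',22,160,.078),('tongue tip',228,123,.038)):
    print(n,onz(W,u,v,z).round(4))
E
```

```text
mouth -x out [ 0.4783 -0.1305  0.078 ]
mouth -x in [ 0.5031 -0.1335  0.078 ]
mouth +x in [ 0.5817 -0.1398  0.078 ]
mouth +x out [ 0.6074 -0.1428  0.078 ]
htop [ 0.649 -0.152  0.122]
endL [ 0.4613 -0.3343  0.078 ]
end+x in [ 0.564  -0.3496  0.078 ]
end+x out [ 0.5886 -0.3556  0.078 ]
tongue tip [ 0.5722 -0.1455  0.038 ]
```

Request:
arm_command([
  {"jaw": 6,"x": -1.8,"y": 1.2,"z": 2,"twist": 0},
  {"jaw": 6,"x": -1.8,"y": 1.2,"z": 5,"twist": 0},
  {"jaw": 6,"x": -1.8,"y": 1.2,"z": 8,"twist": 0},
  {"jaw": 6,"x": -1.8,"y": 1.2,"z": 10.3,"twist": 0},
  {"jaw": 6,"x": -1.8,"y": 1.2,"z": 10.3,"twist": 0},
])

```text
time: 2.33
tcp_pos: [0.6458, -0.1519, 0.0815]
orientation: [0.001, 0.742, 0.67, -0.006]
wrist_force: [-0.8, -0.2, 0.2]
width: 0.654
```

Request:
arm_command([
  {"jaw": 6,"x": 0,"y": 0,"z": 0,"twist": 0},
  {"jaw": 1,"x": 0,"y": 0,"z": 0,"twist": 0},
  {"jaw": 1,"x": 0,"y": 0,"z": 0,"twist": 0},
  {"jaw": 1,"x": 0,"y": 0,"z": 0,"twist": 0},
  {"jaw": 1,"x": 0,"y": 0,"z": 0,"twist": 0},
], squeeze=10)

```text
time: 2.75
tcp_pos: [0.6467, -0.152, 0.083]
orientation: [0.002, 0.742, 0.67, -0.005]
wrist_force: [-0.9, -0.2, 0.3]
width: 0.414
```

Request:
arm_command([
  {"jaw": 1,"x": 0,"y": 0,"z": 0,"twist": 0},
  {"jaw": 1,"x": 0,"y": 0,"z": 0,"twist": 0},
])

```text
time: 2.92
tcp_pos: [0.6473, -0.152, 0.084]
orientation: [0.003, 0.742, 0.67, -0.005]
wrist_force: [-0.3, -0.1, -0.2]
width: 0.27
```

```bash
python3 - <<'E'
from h import *
st()
E
```

```text
t 2.92 [ 0.6473 -0.152   0.084 ] yaw 84.13 F [-0.3 -0.1 -0.2] w 2.48 q7 1.74
```

Request:
arm_command([
  {"jaw": 1,"x": 0,"y": 0,"z": 0,"twist": 0},
  {"jaw": 1,"x": 0,"y": 0,"z": 0,"twist": 0},
  {"jaw": 1,"x": 0,"y": 0,"z": 0,"twist": 0},
  {"jaw": 1,"x": 0,"y": 0,"z": 0,"twist": 0},
])

```text
time: 3.25
tcp_pos: [0.6473, -0.1532, 0.0844]
orientation: [0.003, 0.743, 0.67, -0.005]
wrist_force: [-0.1, -3.7, 2.3]
width: 0.156
```

Request:
arm_command([
  {"jaw": 1,"x": 0,"y": 0.7,"z": 0,"twist": 0},
  {"jaw": 1,"x": 0,"y": 1.4,"z": 0,"twist": 0},
  {"jaw": 1,"x": 0,"y": 2.1,"z": 0,"twist": 0},
  {"jaw": 1,"x": 0,"y": 2.6,"z": 0,"twist": 0},
  {"jaw": 1,"x": 0,"y": 2.8,"z": 0,"twist": 0},
])

```text
time: 3.67
tcp_pos: [0.6765, -0.1558, 0.0844]
orientation: [0.004, 0.742, 0.67, -0.004]
wrist_force: [-1.7, 0.0, 4.8]
width: 0.155
```

Request:
arm_command([
  {"jaw": 1,"x": 0,"y": 0.2,"z": 0,"twist": 0},
  {"jaw": 1,"x": 0,"y": 0.2,"z": 0,"twist": 0},
])

```text
time: 3.83
tcp_pos: [0.6779, -0.1559, 0.0842]
orientation: [0.003, 0.742, 0.67, -0.005]
wrist_force: [-4.8, -0.3, 5.5]
width: 0.159
```

```bash
python3 - <<'E'
from h import *
s=st(); M=np.array([.5426,-.1367]);ex=np.array([.9956,-.094]);print('dock x',(s['tcp_pos'][:2]-M)@ex)
E
```

```text
t 3.83 [ 0.6779 -0.1559  0.0842] yaw 84.12 F [-4.8 -0.3  5.5] w 1.46 q7 1.74
dock x 0.13653610726880905
```

Request:
arm_command([
  {"jaw": 1,"x": 0,"y": 0.4,"z": 0,"twist": 0},
  {"jaw": 1,"x": 0,"y": 0.4,"z": 0,"twist": 0},
  {"jaw": 1,"x": 0,"y": 0.4,"z": 0,"twist": 0},
])

```text
time: 4.08
tcp_pos: [0.6797, -0.1561, 0.0836]
orientation: [0.001, 0.743, 0.67, -0.007]
wrist_force: [-9.9, 0.6, 6.8]
width: 0.156
```

Request:
arm_command([
  {"jaw": 1,"x": 0,"y": 0.3,"z": 0,"twist": 0},
  {"jaw": 1,"x": 0,"y": 0.3,"z": 0,"twist": 0},
  {"jaw": 1,"x": 0,"y": 0.3,"z": 0,"twist": 0},
])

```text
time: 4.33
tcp_pos: [0.6802, -0.1562, 0.0832]
orientation: [-0.001, 0.743, 0.67, -0.008]
wrist_force: [-11.3, 0.6, 9.2]
width: 0.16
```

Request:
arm_command([
  {"jaw": 6,"x": 0,"y": -0.3,"z": 0,"twist": 0},
  {"jaw": 6,"x": 0,"y": -0.3,"z": 0,"twist": 0},
  {"jaw": 6,"x": 0,"y": -0.3,"z": 0,"twist": 0},
  {"jaw": 6,"x": 0,"y": -0.3,"z": 0,"twist": 0},
  {"jaw": 6,"x": 0,"y": -0.3,"z": 0,"twist": 0},
])

```text
time: 4.75
tcp_pos: [0.6776, -0.1556, 0.0831]
orientation: [-0.001, 0.743, 0.67, -0.008]
wrist_force: [0.2, 0.2, 0.0]
width: 0.464
```

Request:
arm_command([
  {"jaw": 6,"x": 0,"y": 0,"z": -4,"twist": 0},
  {"jaw": 6,"x": 0,"y": 0,"z": -8,"twist": 0},
  {"jaw": 6,"x": 0,"y": 0,"z": -12,"twist": 0},
  {"jaw": 6,"x": 0,"y": 0,"z": -15,"twist": 0},
  {"jaw": 6,"x": 0,"y": 0,"z": -15,"twist": 0},
])

```text
time: 5.17
tcp_pos: [0.6832, -0.1552, 0.2411]
orientation: [0.004, 0.743, 0.67, -0.004]
wrist_force: [0.5, -0.2, -0.1]
width: 0.653
```

```bash
python3 - <<'E'
from h import *
st(); go((.70,.25,.25),91)
W=cam('wrist',np.load('pics/wbin.npy'))
for u,v in((155,143),(155,153),(350,132),(350,143)): print(onz(W,u,v,.119).round(4))
E
```

```text
t 5.17 [ 0.6832 -0.1552  0.2411] yaw 84.10 F [ 0.5 -0.2 -0.1] w 6.00 q7 1.71
shift [40.46 -2.49 -1.34] twist -0.120 norm 40.6
[0.4798 0.1287 0.119 ]
[0.4928 0.127  0.119 ]
[0.4758 0.3847 0.119 ]
[0.49   0.3854 0.119 ]
```

Request:
arm_command([
  {"jaw": 6,"x": 19.5,"y": -3.2,"z": -3,"twist": 0},
  {"jaw": 6,"x": 19.5,"y": -3.2,"z": -3,"twist": 0},
  {"jaw": 6,"x": 19.5,"y": -3.2,"z": -3,"twist": 0},
  {"jaw": 6,"x": 19.5,"y": -3.2,"z": -3,"twist": 0},
  {"jaw": 6,"x": 19.5,"y": -3.2,"z": -3,"twist": 0},
])

```text
time: 5.58
tcp_pos: [0.6712, 0.0466, 0.2693]
orientation: [0.003, 0.742, 0.671, -0.003]
wrist_force: [1.2, 1.0, 0.6]
width: 0.651
```

Request:
arm_command([
  {"jaw": 6,"x": 19.5,"y": -3.2,"z": -3,"twist": -0.12},
  {"jaw": 6,"x": 19.5,"y": -3.2,"z": -3,"twist": -0.12},
  {"jaw": 6,"x": 19.5,"y": -3.2,"z": -3,"twist": -0.12},
  {"jaw": 6,"x": 19.5,"y": -3.2,"z": -3,"twist": -0.12},
  {"jaw": 6,"x": 19.5,"y": -3.2,"z": -3,"twist": -0.12},
])

```text
time: 6.0
tcp_pos: [0.6584, 0.2473, 0.2977]
orientation: [0.003, 0.7, 0.714, -0.003]
wrist_force: [1.5, 0.1, -0.5]
width: 0.65
```

Request:
arm_command([
  {"jaw": 6,"x": 0,"y": 0,"z": 0,"twist": 0},
  {"jaw": 6,"x": 0,"y": 0,"z": 0,"twist": 0},
])

```text
time: 6.17
tcp_pos: [0.6573, 0.2518, 0.2971]
orientation: [0.002, 0.698, 0.717, -0.003]
wrist_force: [0.1, -0.4, -0.5]
width: 0.655
```

```bash
python3 - <<'E'
from h import *
im,s=snap('wrist','wbin2'); st()
cv2.imwrite('pics/wbin2c.png',cv2.resize(im[40:260,130:410],None,fx=2.8,fy=2.7,interpolation=2))
E
```

```text
t 6.22 [0.6581 0.2485 0.2971] yaw 91.32 F [ 1.  -0.5 -0.2] w 5.99 q7 1.22
```

View pics/wbin2c.png

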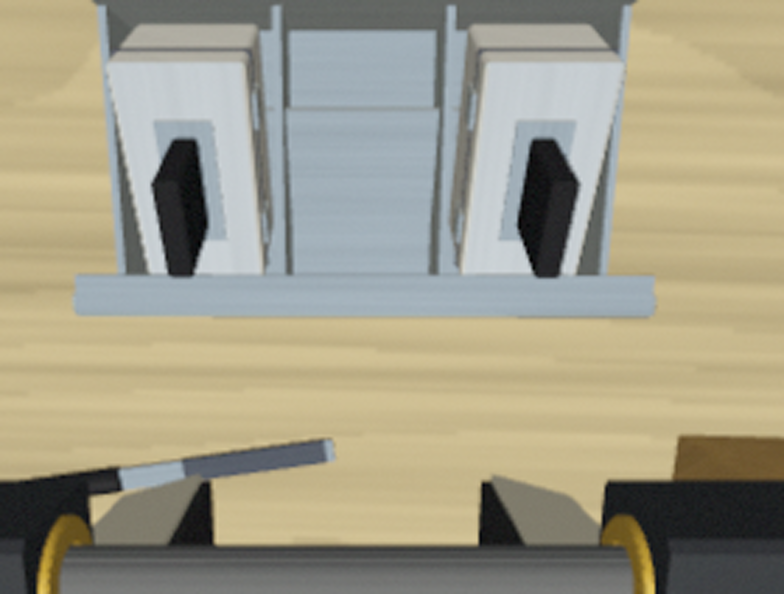

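```bash
python3 - <<'E'
from h import *
im=cv2.imread('pics/wbin2.png').astype(int);W=cam('wrist',np.load('pics/wbin2.npy'))
print(np.c_[np.arange(0,48),im[:48,262]][:,:].tolist())
f=lambda x,y:(x/2.8+130,y/2.7+40)
for n,p,z in(('rimL out',(75,317),.119),('rimR out',(655,315),.119),('rimL in',(77,275),.119),('rimR in',(653,276),.119),
 ('c1 a',(110,60),.114),('c1 b',(250,60),.114),('c2 a',(478,60),.114),('c2 b',(625,60),.114),
 ('g1',(180,275),.1225),('g2',(547,275),.1225)): print(n,onz(W,*f(*p),z).round(4))
E
```

```text
[[0, 133, 176, 191], [1, 134, 176, 191], [2, 133, 175, 191], [3, 135, 176, 191], [4, 135, 176, 192], [5, 135, 176, 191], [6, 132, 174, 189], [7, 130, 172, 186], [8, 131, 173, 188], [9, 130, 171, 186], [10, 129, 170, 185], [11, 127, 170, 185], [12, 131, 172, 187], [13, 137, 180, 195], [14, 141, 184, 199], [15, 141, 173, 183], [16, 165, 172, 165], [17, 180, 175, 160], [18, 185, 176, 163], [19, 190, 181, 167], [20, 188, 178, 164], [21, 185, 176, 161], [22, 187, 178, 165], [23, 187, 179, 165], [24, 188, 179, 166], [25, 187, 178, 165], [26, 183, 173, 161], [27, 182, 173, 159], [28, 183, 175, 161], [29, 184, 175, 161], [30, 181, 172, 157], [31, 181, 172, 158], [32, 183, 173, 159], [33, 185, 177, 162], [34, 152, 149, 137], [35, 110, 112, 107], [36, 99, 103, 101], [37, 98, 100, 96], [38, 98, 100, 98], [39, 100, 102, 99], [40, 99, 103, 100], [41, 99, 102, 99], [42, 100, 102, 100], [43, 99, 103, 100], [44, 100, 103, 100], [45, 97, 100, 97], [46, 97, 101, 96], [47, 99, 102, 99]]
rimL out [0.6366 0.1286 0.119 ]
rimR out [0.6285 0.3879 0.119 ]
rimL in [0.6173 0.1308 0.119 ]
rimR in [0.6108 0.3847 0.119 ]
c1 a [0.5253 0.1487 0.114 ]
c1 b [0.5239 0.2072 0.114 ]
c2 a [0.5214 0.302  0.114 ]
c2 b [0.5199 0.3631 0.114 ]
g1 [0.6157 0.1771 0.1225]
g2 [0.6114 0.3372 0.1225]
```

```bash
python3 - <<'E'
from h import *
W=cam('wrist',np.load('pics/wbin2.npy'))
for v in(15.5,34): print(onz(W,262,v,.119).round(4))
for v in(141.9,157.3): print(onz(W,262,v,.119).round(4))
for n in('wbin2',):
    im=cv2.imread('pics/wbin2.png')
    row=im[:200,262].astype(int); print(row[134:165].tolist())
E
```

```text
[0.4762 0.2552 0.119 ]
[0.4945 0.2559 0.119 ]
[0.6138 0.26   0.119 ]
[0.6328 0.2607 0.119 ]
[[184, 175, 161], [186, 177, 163], [187, 178, 164], [185, 176, 162], [187, 178, 164], [188, 179, 165], [184, 176, 162], [172, 163, 151], [176, 168, 155], [182, 174, 160], [185, 175, 161], [182, 173, 159], [179, 171, 157], [184, 174, 161], [185, 178, 163], [188, 180, 166], [188, 179, 166], [189, 181, 167], [189, 180, 166], [185, 176, 163], [184, 176, 161], [184, 177, 163], [179, 178, 166], [150, 172, 179], [142, 184, 199], [146, 190, 205], [147, 191, 206], [145, 188, 203], [143, 186, 201], [142, 185, 200], [138, 182, 198]]
```

Request:
arm_command([
  {"jaw": 5,"x": -7,"y": -7,"z": 12,"twist": -0.01},
  {"jaw": 5,"x": -7,"y": -7,"z": 12,"twist": -0.01},
  {"jaw": 5,"x": -7,"y": -7,"z": 12,"twist": -0.01},
  {"jaw": 5,"x": -7,"y": -7,"z": 12,"twist": -0.01},
  {"jaw": 5,"x": -7,"y": -7,"z": 12,"twist": -0.01},
])

```text
time: 6.63
tcp_pos: [0.5843, 0.1684, 0.1725]
orientation: [0.001, 0.698, 0.716, -0.009]
wrist_force: [-0.7, -1.0, -0.3]
width: 0.546
```

Request:
arm_command([
  {"jaw": 5,"x": 0,"y": 0,"z": 0,"twist": 0},
])

```text
time: 6.72
tcp_pos: [0.5841, 0.1664, 0.1723]
orientation: [0.001, 0.699, 0.716, -0.009]
wrist_force: [0.8, 1.0, 1.4]
width: 0.549
```

```bash
python3 - <<'E'
from h import *
st(); go((.590,.177,.098),91.8)
im,s=snap('wrist','wg'); go((.590,.177,.098),91.8)
E
```

```text
t 6.72 [0.5841 0.1664 0.1723] yaw 91.39 F [0.8 1.  1.4] w 5.04 q7 1.29
shift [1.15 0.71 7.41] twist -0.007 norm 7.5
shift [1.28 0.74 7.37] twist -0.008 norm 7.5
```

View pics/wg.png

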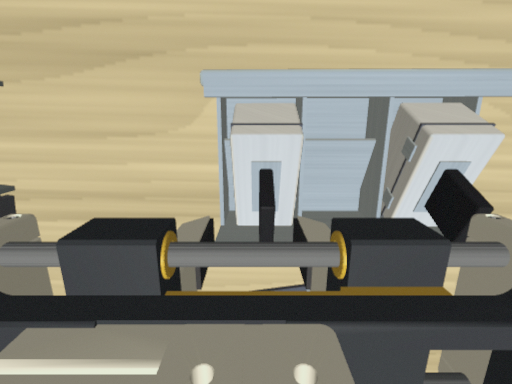

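Request:
arm_command([
  {"jaw": 5,"x": 1.2,"y": 0.7,"z": 1.5,"twist": 0},
  {"jaw": 5,"x": 1.2,"y": 0.7,"z": 4,"twist": 0},
  {"jaw": 5,"x": 1.2,"y": 0.7,"z": 6.5,"twist": 0},
  {"jaw": 5,"x": 1.2,"y": 0.7,"z": 7.4,"twist": 0},
  {"jaw": 5,"x": 1.2,"y": 0.7,"z": 7.4,"twist": 0},
])

```text
time: 7.18
tcp_pos: [0.5893, 0.1756, 0.0962]
orientation: [0.001, 0.699, 0.715, -0.012]
wrist_force: [-0.4, -0.1, 0.4]
width: 0.543
```

Request:
arm_command([
  {"jaw": 3,"x": 0,"y": 0,"z": 0,"twist": 0},
  {"jaw": 3,"x": 0,"y": 0,"z": 0,"twist": 0},
], squeeze=6)

```text
time: 7.35
tcp_pos: [0.5905, 0.1756, 0.0977]
orientation: [0.001, 0.699, 0.715, -0.011]
wrist_force: [0.3, -0.1, -0.4]
width: 0.444
```

```bash
python3 - <<'E'
from h import *
st(); go((.590,.177,.098),91.8)
E
```

```text
t 7.35 [0.5905 0.1756 0.0977] yaw 91.28 F [ 0.3 -0.1 -0.4] w 4.07 q7 1.29
shift [ 0.14 -0.05 -0.04] twist -0.009 norm 0.2
```

Positioned; now close with a light squeeze.

Request:
arm_command([
  {"jaw": 0.8,"x": 0.1,"y": 0,"z": 0,"twist": 0},
  {"jaw": 0.8,"x": 0.1,"y": 0,"z": 0,"twist": 0},
  {"jaw": 0.8,"x": 0.1,"y": 0,"z": 0,"twist": 0},
  {"jaw": 0.8,"x": 0.1,"y": 0,"z": 0,"twist": 0},
  {"jaw": 0.8,"x": 0.1,"y": 0,"z": 0,"twist": 0},
], squeeze=8)

```text
time: 7.77
tcp_pos: [0.5908, 0.1767, 0.0982]
orientation: [0.002, 0.699, 0.715, -0.01]
wrist_force: [0.4, -0.3, 3.1]
width: 0.131
```

Request:
arm_command([
  {"jaw": 0.8,"x": 0,"y": 0,"z": 0,"twist": 0},
  {"jaw": 0.8,"x": 0,"y": 0,"z": 0,"twist": 0},
  {"jaw": 0.8,"x": 0,"y": 0,"z": 0,"twist": 0},
])

```text
time: 8.02
tcp_pos: [0.5908, 0.1769, 0.0983]
orientation: [0.001, 0.699, 0.715, -0.01]
wrist_force: [-0.7, -0.3, 2.0]
width: 0.131
```

```bash
python3 - <<'E'
from h import *
st()
E
```

```text
t 8.02 [0.5908 0.1769 0.0983] yaw 91.27 F [-0.7 -0.3  2. ] w 1.20 q7 1.29
```

Request:
arm_command([
  {"jaw": 0.8,"x": 0,"y": 0,"z": -0.6,"twist": 0},
  {"jaw": 0.8,"x": 0,"y": -0.5,"z": -1.1,"twist": 0},
  {"jaw": 0.8,"x": 0,"y": -1.0,"z": -1.5,"twist": 0},
  {"jaw": 0.8,"x": 0,"y": -1.5,"z": -1.8,"twist": 0},
  {"jaw": 0.8,"x": 0,"y": -1.9,"z": -2.1,"twist": 0},
])

```text
time: 8.43
tcp_pos: [0.5719, 0.1769, 0.1202]
orientation: [0.002, 0.699, 0.715, -0.01]
wrist_force: [1.5, 0.6, -2.8]
width: 0.129
```

```bash
python3 - <<'E'
from h import *
im,s=snap('side','s1'); st()
cv2.imwrite('pics/s1c.png',cv2.resize(im[90:215,140:280],None,fx=4.5,fy=4.5,interpolation=2))
E
```

```text
t 8.48 [0.5713 0.177  0.1207] yaw 91.29 F [ 0.1 -1.2 -3.6] w 1.20 q7 1.27
```

View pics/s1c.png

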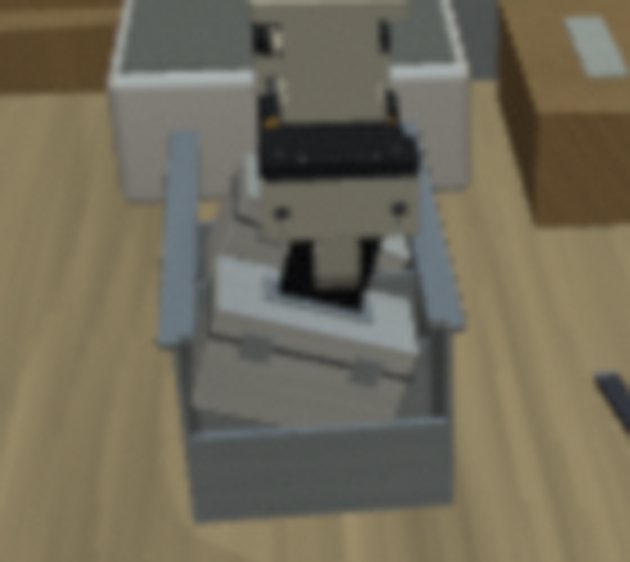

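Request:
arm_command([
  {"jaw": 0.8,"x": 0,"y": -0.4,"z": -0.2,"twist": 0},
  {"jaw": 0.8,"x": 0,"y": -0.8,"z": -0.3,"twist": 0},
  {"jaw": 0.8,"x": 0,"y": -1.2,"z": -0.4,"twist": 0},
  {"jaw": 0.8,"x": 0,"y": -1.5,"z": -0.5,"twist": 0},
  {"jaw": 0.8,"x": 0,"y": -1.5,"z": -0.5,"twist": 0},
])

```text
time: 8.9
tcp_pos: [0.5559, 0.1768, 0.1261]
orientation: [0.002, 0.699, 0.715, -0.01]
wrist_force: [2.0, 0.2, -3.7]
width: 0.13
```

```bash
python3 - <<'E'
from h import *
im,s=snap('side','s2'); st()
cv2.imwrite('pics/s2c.png',cv2.resize(im[90:215,140:280],None,fx=4.5,fy=4.5,interpolation=2))
E
```

```text
t 8.95 [0.5559 0.1767 0.1258] yaw 91.30 F [ 0.8  0.9 -2.5] w 1.20 q7 1.26
```

View pics/s2c.png

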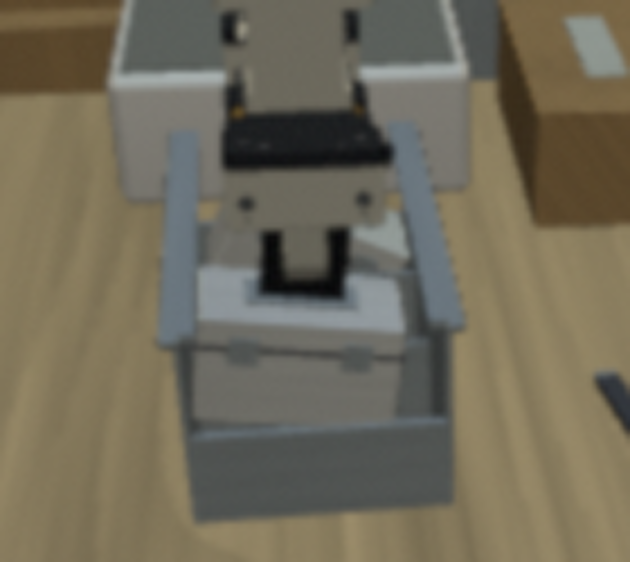

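```bash
python3 - <<'E'
from h import *
S=cam('side'); f=lambda x,y:(x/4.5+140,y/4.5+90)
def ony(u,v,y):
    o,d=ray(S,u,v); return o+d*(y-o[1])/d[1]
for p in((162,343),(192,340),(437,327),(465,324)): print('rim',onz(S,*f(*p),.119).round(4))
for p in((197,318),(403,333),(197,265),(400,280)):print('lid y.147',ony(*f(*p),.147).round(4), 'z.113',onz(S,*f(*p),.113).round(4))
E
```

```text
rim [0.4839 0.1188 0.119 ]
rim [0.4986 0.1204 0.119 ]
rim [0.6222 0.1218 0.119 ]
rim [0.6368 0.1235 0.119 ]
lid y.147 [0.5    0.147  0.1164] z.113 [0.4995 0.153  0.113 ]
lid y.147 [0.6062 0.147  0.1016] z.113 [0.6051 0.1276 0.113 ]
lid y.147 [0.5029 0.147  0.1469] z.113 [0.4976 0.2115 0.113 ]
lid y.147 [0.6053 0.147  0.1333] z.113 [0.6074 0.1842 0.113 ]
```

Request:
arm_command([
  {"jaw": 0.8,"x": 0,"y": -0.2,"z": 0.2,"twist": 0},
  {"jaw": 0.8,"x": 0,"y": -0.4,"z": 0.3,"twist": 0},
  {"jaw": 0.8,"x": 0,"y": -0.6,"z": 0.3,"twist": 0},
  {"jaw": 0.8,"x": 0,"y": -0.8,"z": 0.3,"twist": 0},
  {"jaw": 0.8,"x": 0,"y": -0.8,"z": 0.3,"twist": 0},
])

```text
time: 9.37
tcp_pos: [0.5521, 0.1768, 0.1247]
orientation: [0.004, 0.699, 0.715, -0.006]
wrist_force: [10.7, -0.1, 2.6]
width: 0.131
```

```bash
cat >> h.py <<'E'
def ony(C,u,v,y):
    o,d=ray(C,u,v); return o+d*(y-o[1])/d[1]
E
python3 - <<'E'
from h import *
im,s=snap('side','s3'); st()
cv2.imwrite('pics/s3c.png',cv2.resize(im[90:215,140:280],None,fx=4.5,fy=4.5,interpolation=2))
E
```

```text
t 9.42 [0.5521 0.1768 0.1247] yaw 91.25 F [10.9  0.2  2.2] w 1.19 q7 1.25
```

View pics/s3c.png

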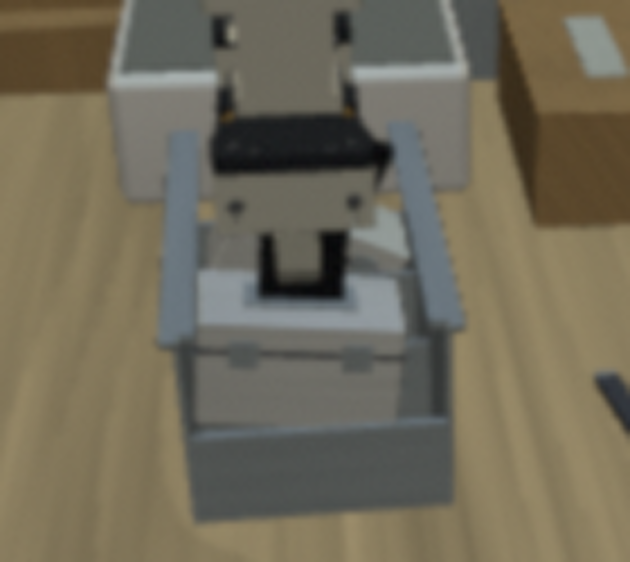

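Request:
arm_command([
  {"jaw": 0.8,"x": 0,"y": 0.5,"z": 0,"twist": 0},
  {"jaw": 0.8,"x": 0,"y": 1.0,"z": 0,"twist": 0},
  {"jaw": 0.8,"x": 0,"y": 1.0,"z": 0,"twist": 0},
  {"jaw": 0.8,"x": 0,"y": 1.0,"z": 0,"twist": 0},
], squeeze=4)

```text
time: 9.75
tcp_pos: [0.5614, 0.1768, 0.1239]
orientation: [0.003, 0.699, 0.715, -0.007]
wrist_force: [0.0, -0.7, -3.9]
width: 0.129
```

```bash
cat >> h.py <<'E'
def lid(im,x0,x1,y0,y1,yf):
    "front lid edge in the side picture between columns x0..x1, rows y0..y1; case front face at world y=yf"
    g=cv2.GaussianBlur(cv2.cvtColor(im,6).astype(float),(0,0),.7); S=cam('side'); P=[]
    for u in range(x0,x1):
        d=g[y0+1:y1+1,u]-g[y0-1:y1-1,u]; v=np.argmin(d); a=d[max(v-1,0)],d[v],d[min(v+1,len(d)-1)]; den=a[0]-2*a[1]+a[2]
        P.append(ony(S,u,y0+v+(0.5*(a[0]-a[2])/den if den else 0),yf))
    P=np.array(P); k=np.ones(len(P),bool)
    for _ in range(4):
        c=np.polyfit(P[k,0],P[k,2],1); r=abs(np.polyval(c,P[:,0])-P[:,2]); k=r<max(.0015,1.5*np.median(r[k]))
    print('tilt deg %.1f'%np.degrees(np.arctan(c[0])),'n',k.sum(),'z at mid %.4f'%np.polyval(c,P[:,0].mean()))
E
python3 - <<'E'
from h import *
st()
yf=.177-.03
for n in('s2','s3'): lid(cv2.imread(f'pics/{n}.png'),187,226,153,172,yf)
im,s=snap('side','s4'); lid(im,189,228,153,172,yf)
E
```

```text
t 9.75 [0.5614 0.1768 0.1239] yaw 91.24 F [ 0.  -0.7 -3.9] w 1.19 q7 1.26
tilt deg -7.2 n 39 z at mid 0.1100
tilt deg -5.6 n 38 z at mid 0.1089
tilt deg -5.5 n 33 z at mid 0.1082
```

Request:
arm_command([
  {"jaw": 0.8,"x": 0,"y": 0,"z": -0.5,"twist": 0},
  {"jaw": 0.8,"x": 0,"y": 0,"z": -1,"twist": 0},
  {"jaw": 0.8,"x": 0,"y": 0,"z": -1.5,"twist": 0},
  {"jaw": 0.8,"x": 0,"y": 0,"z": -2.0,"twist": 0},
  {"jaw": 0.8,"x": 0,"y": 0,"z": -2.5,"twist": 0},
], squeeze=7)

```text
time: 10.22
tcp_pos: [0.5614, 0.1773, 0.1497]
orientation: [0.003, 0.699, 0.715, -0.007]
wrist_force: [0.6, -0.3, -4.1]
width: 0.129
```

```bash
python3 - <<'E'
from h import *
im,s=snap('side','s5'); st(); lid(im,189,228,140,166,.147)
E
```

```text
t 10.27 [0.562  0.1775 0.1507] yaw 91.25 F [-0.4  1.  -4.1] w 1.18 q7 1.26
tilt deg -5.5 n 30 z at mid 0.1341
```

Request:
arm_command([
  {"jaw": 0.8,"x": 0,"y": 0,"z": -1.0,"twist": 0},
  {"jaw": 0.8,"x": 0,"y": 0,"z": -2,"twist": 0},
  {"jaw": 0.8,"x": 0,"y": 0,"z": -3,"twist": 0},
  {"jaw": 0.8,"x": 0,"y": 0,"z": -4,"twist": 0},
  {"jaw": 0.8,"x": 0,"y": 0,"z": -5,"twist": 0},
])

```text
time: 10.68
tcp_pos: [0.5623, 0.1783, 0.2021]
orientation: [0.004, 0.699, 0.715, -0.006]
wrist_force: [-0.3, -0.4, -3.2]
width: 0.137
```

Request:
arm_command([
  {"jaw": 0.8,"x": 0,"y": 0,"z": -1.5,"twist": 0},
  {"jaw": 0.8,"x": 0,"y": 0,"z": -3,"twist": 0},
  {"jaw": 0.8,"x": 0,"y": 0,"z": -4.5,"twist": 0},
  {"jaw": 0.8,"x": 0,"y": 0,"z": -5.5,"twist": 0},
  {"jaw": 0.8,"x": 0,"y": 0,"z": -5.5,"twist": 0},
])

```text
time: 11.1
tcp_pos: [0.5637, 0.1794, 0.2599]
orientation: [0.004, 0.699, 0.715, -0.004]
wrist_force: [0.6, -0.4, -4.4]
width: 0.131
```

```bash
python3 - <<'E'
from h import *
im,s=snap('side','s6'); st();
M=np.array([.543,-.137]);ey=np.array([.094,.9956]); t=M+.05*ey; print(t); go((*t,.25),84.6)
E
```

```text
t 11.15 [0.5631 0.1793 0.2583] yaw 91.25 F [ 0.2  0.3 -4.3] w 1.21 q7 1.24
[ 0.5477  -0.08722]
shift [-26.6   -2.12   1.18] twist 0.116 norm 26.7
```

View pics/s6.png

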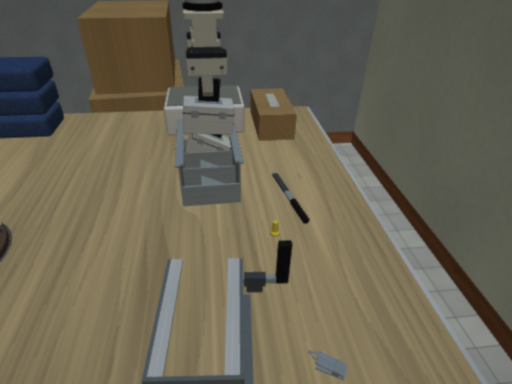

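Request:
arm_command([
  {"jaw": 0.8,"x": -2,"y": 0,"z": 0,"twist": 0},
  {"jaw": 0.8,"x": -5,"y": -0.4,"z": 0,"twist": 0.03},
  {"jaw": 0.8,"x": -9,"y": -0.7,"z": 0,"twist": 0.06},
  {"jaw": 0.8,"x": -13,"y": -1,"z": 0.5,"twist": 0.09},
  {"jaw": 0.8,"x": -17,"y": -1.3,"z": 1,"twist": 0.116},
], squeeze=15)

```text
time: 11.57
tcp_pos: [0.553, 0.0074, 0.2497]
orientation: [0.004, 0.74, 0.673, -0.005]
wrist_force: [-0.1, -0.5, -4.4]
width: 0.132
```

```bash
python3 - <<'E'
from h import *
st(); go((.5477,-.0872,.25),84.6)
C=cam('scene');S=cam('side')
im=cv2.imread('pics/side0.png').astype(int); m=(im[:,:,1]>im[:,:,0]+70)&(im[:,:,2]>150); v,u=np.nonzero(m); print(len(u),u.mean(),v.mean(),onz(S,u.mean(),v.mean(),.015).round(3))
E
```

```text
t 11.57 [0.553  0.0074 0.2497] yaw 84.56 F [-0.1 -0.5 -4.4] w 1.21 q7 1.43
shift [-9.46  0.37  0.09] twist -0.001 norm 9.5
31 275.06451612903226 228.29032258064515 [0.696 0.004 0.015]
```

Request:
arm_command([
  {"jaw": 0.8,"x": -3,"y": 0.1,"z": 2,"twist": 0},
  {"jaw": 0.8,"x": -6,"y": 0.2,"z": 5,"twist": 0},
  {"jaw": 0.8,"x": -8.5,"y": 0.4,"z": 8,"twist": 0},
  {"jaw": 0.8,"x": -9.4,"y": 0.4,"z": 11,"twist": 0},
  {"jaw": 0.8,"x": -9.4,"y": 0.4,"z": 13,"twist": 0},
])

```text
time: 11.98
tcp_pos: [0.5452, -0.0923, 0.1177]
orientation: [0.004, 0.742, 0.671, -0.007]
wrist_force: [0.2, 0.9, -3.8]
width: 0.13
```

Request:
arm_command([
  {"jaw": 0.8,"x": 0,"y": 0,"z": 0,"twist": 0},
  {"jaw": 0.8,"x": 0,"y": 0,"z": 0,"twist": 0},
])

```text
time: 12.15
tcp_pos: [0.5432, -0.0928, 0.116]
orientation: [0.002, 0.742, 0.67, -0.009]
wrist_force: [0.0, 0.1, -4.0]
width: 0.126
```

```bash
python3 - <<'E'
from h import *
st(); go((.5477,-.0872,.12),84.6)
im,s=snap('side','s7'); cv2.imwrite('pics/s7c.png',cv2.resize(im[150:384,130:310],None,fx=2.5,fy=2.5,interpolation=2))
E
```

```text
t 12.15 [ 0.5432 -0.0928  0.116 ] yaw 84.22 F [ 0.   0.1 -4. ] w 1.16 q7 1.66
shift [ 0.6   0.39 -0.41] twist -0.007 norm 0.8
```

View pics/s7c.png

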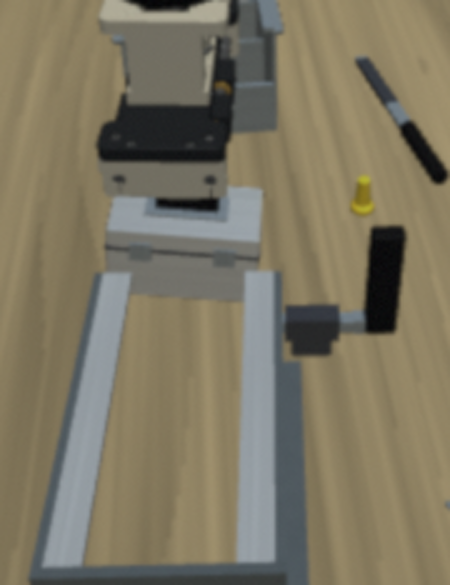

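```bash
python3 - <<'E'
from h import *
S=cam('side'); f=lambda x,y:(x/2.5+130,y/2.5+150)
for p in((108,238),(260,240),(110,290),(245,299)):print('case',ony(S,*f(*p),-.123).round(4))
for p in((97,273),(132,273),(245,271),(281,271)):print('mouth',onz(S,*f(*p),.078).round(4))
for p in((38,570),(86,565),(237,562),(285,568)):print('end',onz(S,*f(*p),.078).round(4))
E
```

```text
case [ 0.4892 -0.123   0.1026]
case [ 0.5952 -0.123   0.0904]
case [ 0.4849 -0.123   0.0512]
case [ 0.583  -0.123   0.0307]
mouth [ 0.4793 -0.1316  0.078 ]
mouth [ 0.5038 -0.1342  0.078 ]
mouth [ 0.583  -0.1404  0.078 ]
mouth [ 0.6083 -0.143   0.078 ]
end [ 0.4632 -0.3423  0.078 ]
end [ 0.4875 -0.3424  0.078 ]
end [ 0.5651 -0.3493  0.078 ]
end [ 0.5895 -0.3552  0.078 ]
```

Request:
arm_command([
  {"jaw": 0.8,"x": 0.5,"y": 0.1,"z": 1.0,"twist": 0},
  {"jaw": 0.8,"x": 0.5,"y": 0.1,"z": 2,"twist": 0},
  {"jaw": 0.8,"x": 0.5,"y": 0.1,"z": 2.7,"twist": 0},
  {"jaw": 0.8,"x": 0.5,"y": 0.1,"z": 3.2,"twist": 0},
  {"jaw": 0.8,"x": 0.5,"y": 0.1,"z": 3.6,"twist": 0},
], squeeze=7)

```text
time: 12.62
tcp_pos: [0.5451, -0.088, 0.0812]
orientation: [0.002, 0.742, 0.671, -0.008]
wrist_force: [-6.1, -0.5, 8.8]
width: 0.134
```

Request:
arm_command([
  {"jaw": 0.8,"x": 0,"y": 0,"z": 0.1,"twist": 0},
  {"jaw": 0.8,"x": 0,"y": 0,"z": 0.2,"twist": 0},
])

```text
time: 12.78
tcp_pos: [0.5442, -0.0882, 0.0795]
orientation: [0.002, 0.742, 0.671, -0.009]
wrist_force: [-5.9, 0.3, 9.8]
width: 0.132
```

```bash
python3 - <<'E'
from h import *
st(); im,s=snap('side','s8'); lid(im,175,230,240,275,-.118)
E
```

```text
t 12.78 [ 0.5442 -0.0882  0.0795] yaw 84.26 F [-5.9  0.3  9.8] w 1.21 q7 1.67
tilt deg -7.9 n 55 z at mid 0.0675
```

Request:
arm_command([
  {"jaw": 2.6,"x": 0,"y": 0,"z": 0,"twist": 0},
  {"jaw": 2.6,"x": 0,"y": 0,"z": 0,"twist": 0},
  {"jaw": 2.6,"x": 0,"y": 0,"z": 0,"twist": 0},
  {"jaw": 2.6,"x": 0,"y": 0,"z": -0.5,"twist": 0},
  {"jaw": 2.6,"x": 0,"y": 0,"z": -0.5,"twist": 0},
])

```text
time: 13.25
tcp_pos: [0.545, -0.0882, 0.0853]
orientation: [0.002, 0.742, 0.671, -0.008]
wrist_force: [0.6, 1.0, -0.6]
width: 0.279
```

```bash
python3 - <<'E'
from h import *
st(); im,s=snap('side','s9'); lid(im,175,230,240,275,-.118)
cv2.imwrite('pics/s9c.png',cv2.resize(im[200:320,150:270],None,fx=5,fy=5,interpolation=2))
E
```

```text
t 13.25 [ 0.545  -0.0882  0.0853] yaw 84.26 F [ 0.6  1.  -0.6] w 2.56 q7 1.66
tilt deg -1.6 n 55 z at mid 0.0801
```

View pics/s9c.png

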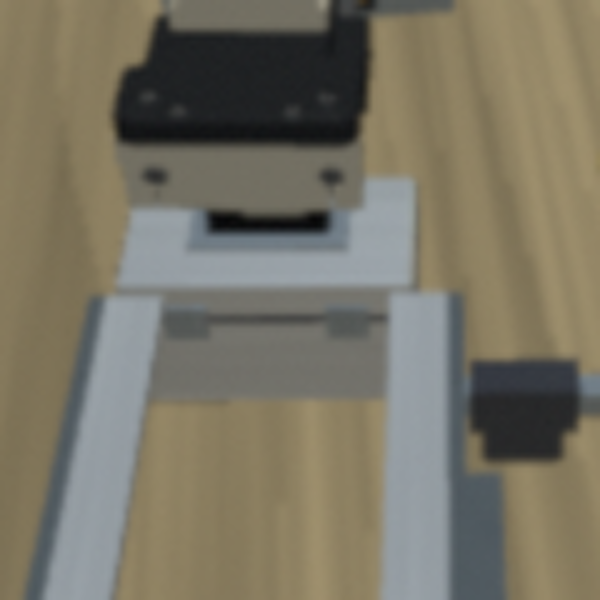

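```bash
python3 - <<'E'
from h import *
S=cam('side'); f=lambda x,y:(x/5+150,y/5+200)
a=onz(S,*f(118,290),.065);b=onz(S,*f(413,289),.065);print(a,b,(a+b)/2,np.linalg.norm(a-b),np.degrees(np.arctan2(*(b-a)[1::-1])))
m=(a+b)/2; M=np.array([.5435,-.137]);
for yw in(84.6,85):
    ey=np.array([np.cos(np.radians(yw)),np.sin(np.radians(yw))]);ex=np.array([ey[1],-ey[0]]); print('dock x,y of front edge mid',(m[:2]-M)@ex,(m[:2]-M)@ey,'tcp',(get_state()['tcp_pos'][:2]-M)@ex)
E
```

```text
[ 0.48534922 -0.11638725  0.065     ] [ 0.59197585 -0.12692099  0.065     ] [ 0.53866253 -0.12165412  0.065     ] 0.10714568765931573 -5.641995307914085
dock x,y of front edge mid -0.006260171548350492 0.014822530551455352 tcp -0.0032512783340208073
dock x,y of front edge mid -0.00615653904833155 0.014865873223930478 tcp -0.0029107639382084335
```

Request:
arm_command([
  {"jaw": 0.8,"x": 0,"y": 0,"z": 0,"twist": 0},
  {"jaw": 0.8,"x": 0,"y": 0,"z": 0,"twist": 0},
  {"jaw": 0.8,"x": 0,"y": 0,"z": 0,"twist": 0},
  {"jaw": 0.8,"x": 0,"y": 0,"z": 0,"twist": 0},
], squeeze=15)

```text
time: 13.63
tcp_pos: [0.545, -0.088, 0.0851]
orientation: [0.002, 0.742, 0.671, -0.008]
wrist_force: [-0.7, 0.4, 1.3]
width: 0.132
```

Request:
arm_command([
  {"jaw": 0.8,"x": 0,"y": 0.5,"z": 0,"twist": -0.008},
  {"jaw": 0.8,"x": 0,"y": 0.5,"z": 0,"twist": -0.008},
  {"jaw": 0.8,"x": -1,"y": 0.5,"z": 0,"twist": -0.008},
  {"jaw": 0.8,"x": -2,"y": 0.5,"z": 0,"twist": -0.008},
  {"jaw": 0.8,"x": -3,"y": 0.5,"z": 0,"twist": -0.008},
])

```text
time: 14.05
tcp_pos: [0.5467, -0.1154, 0.0867]
orientation: [0.001, 0.738, 0.675, -0.007]
wrist_force: [-7.2, 8.9, 19.3]
width: 0.207
```

Request:
arm_command([
  {"jaw": 0.8,"x": -1,"y": 0,"z": 0,"twist": 0},
  {"jaw": 0.8,"x": -2,"y": 0,"z": 0,"twist": 0},
  {"jaw": 0.8,"x": -3,"y": 0,"z": 0,"twist": 0},
])

```text
time: 14.3
tcp_pos: [0.5439, -0.1457, 0.0868]
orientation: [0.0, 0.738, 0.675, -0.007]
wrist_force: [0.4, 1.9, -0.4]
width: 0.13
```

```bash
cat >> h.py <<'E'
M=np.array([.5435,-.137]); EY=np.array([np.cos(np.radians(84.8)),np.sin(np.radians(84.8))]); EX=np.array([EY[1],-EY[0]])
def dk(p): d=np.asarray(p)[:2]-M; return np.round([d@EX,d@EY+.105],4)
E
python3 - <<'E'
from h import *
s=st(); print('dock',dk(s['tcp_pos'])); snap('side','s10')
E
```

```text
t 14.30 [ 0.5439 -0.1457  0.0868] yaw 84.91 F [ 0.4  1.9 -0.4] w 1.20 q7 1.78
dock [0.0012 0.0964]
```

```bash
python3 - <<'E'
from h import *
im,s=snap('side','s11'); a=cv2.resize(im[215:384,150:270],None,fx=3.4,fy=3.4,interpolation=2)
im=capture('scene'); b=cv2.resize(im[170:310,110:260],None,fx=2.6,fy=2.6,interpolation=2)
h=max(a.shape[0],b.shape[0]);P=lambda x:cv2.copyMakeBorder(x,0,h-x.shape[0],0,0,0); cv2.imwrite('pics/ab.png',np.hstack([P(a),P(b)]));print(a.shape,b.shape)
E
```

```text
(575, 408, 3) (364, 390, 3)
```

View pics/ab.png

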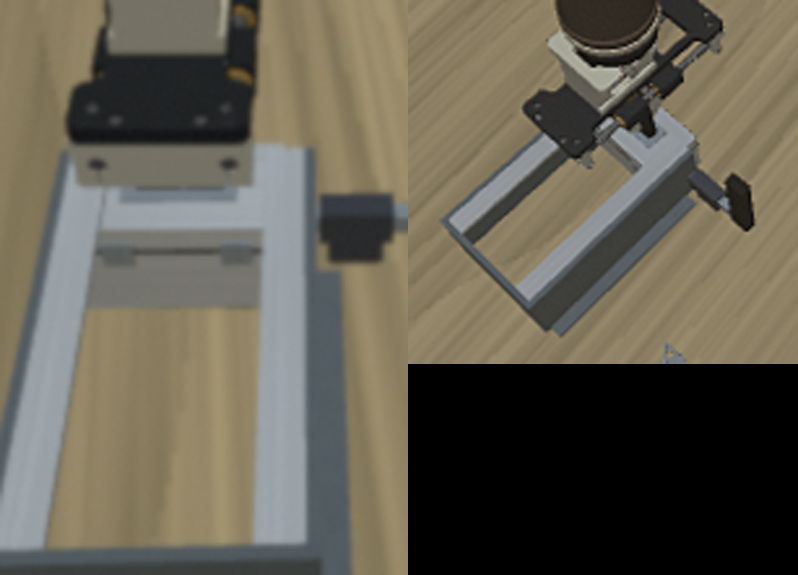

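Request:
arm_command([
  {"jaw": 0.8,"x": -1.2,"y": 0,"z": 0,"twist": 0},
  {"jaw": 0.8,"x": -2.4,"y": 0,"z": 0,"twist": 0},
  {"jaw": 0.8,"x": -3.6,"y": 0,"z": 0,"twist": 0},
  {"jaw": 0.8,"x": -4.8,"y": 0,"z": 0,"twist": 0},
  {"jaw": 0.8,"x": -6,"y": 0,"z": 0,"twist": 0},
])

```text
time: 14.87
tcp_pos: [0.5377, -0.209, 0.0877]
orientation: [0.001, 0.739, 0.674, -0.008]
wrist_force: [0.2, 0.8, -3.7]
width: 0.131
```

Request:
arm_command([
  {"jaw": 0.8,"x": -1.2,"y": 0,"z": 0,"twist": 0},
  {"jaw": 0.8,"x": -2.4,"y": 0,"z": 0,"twist": 0},
  {"jaw": 0.8,"x": -3.6,"y": 0,"z": 0,"twist": 0},
  {"jaw": 0.8,"x": -4.8,"y": 0,"z": 0,"twist": 0},
  {"jaw": 0.8,"x": -6,"y": 0,"z": 0,"twist": 0},
])

```text
time: 15.28
tcp_pos: [0.5323, -0.2698, 0.0886]
orientation: [0.001, 0.739, 0.674, -0.008]
wrist_force: [1.2, 0.7, -4.2]
width: 0.128
```

```bash
python3 - <<'E'
from h import *
s=st(); print('dock',dk(s['tcp_pos'])); snap('side','s12')
E
```

```text
t 15.28 [ 0.5323 -0.2698  0.0886] yaw 84.72 F [ 1.2  0.7 -4.2] w 1.18 q7 1.99
dock [ 0.0009 -0.0283]
```

Request:
arm_command([
  {"jaw": 0.8,"x": -1.0,"y": 0,"z": 0.1,"twist": 0},
  {"jaw": 0.8,"x": -2,"y": 0,"z": 0.2,"twist": 0},
  {"jaw": 0.8,"x": -3,"y": 0,"z": 0.3,"twist": 0},
  {"jaw": 0.8,"x": -4,"y": 0,"z": 0.4,"twist": 0},
  {"jaw": 0.8,"x": -4,"y": 0,"z": 0.4,"twist": 0},
])

```text
time: 15.75
tcp_pos: [0.5299, -0.3134, 0.0875]
orientation: [0.003, 0.74, 0.673, -0.007]
wrist_force: [1.2, 6.8, 11.6]
width: 0.166
```

Request:
arm_command([
  {"jaw": 2.6,"x": 0,"y": 0,"z": 0,"twist": 0},
  {"jaw": 2.6,"x": 0,"y": 0,"z": 0,"twist": 0},
  {"jaw": 2.6,"x": 0,"y": 0,"z": 0,"twist": 0},
  {"jaw": 2.6,"x": 0,"y": 0,"z": 0,"twist": 0},
])

```text
time: 16.08
tcp_pos: [0.5299, -0.3137, 0.0875]
orientation: [0.003, 0.74, 0.673, -0.007]
wrist_force: [2.1, 0.5, 0.4]
width: 0.282
```

```bash
python3 - <<'E'
from h import *
s=st(); print('dock',dk(s['tcp_pos'])); snap('side','s13')
E
```

```text
t 16.08 [ 0.5299 -0.3137  0.0875] yaw 84.55 F [2.1 0.5 0.4] w 2.59 q7 2.06
dock [ 0.0024 -0.0722]
```

Request:
arm_command([
  {"jaw": 2.6,"x": 0,"y": 0,"z": -1.5,"twist": 0},
  {"jaw": 2.6,"x": 0,"y": 0,"z": -4,"twist": 0},
  {"jaw": 5,"x": 0,"y": 0,"z": -8,"twist": 0},
  {"jaw": 5,"x": 0,"y": 0,"z": -12,"twist": 0},
  {"jaw": 5,"x": 0,"y": 0,"z": -16,"twist": 0},
])

```text
time: 16.55
tcp_pos: [0.5298, -0.3116, 0.2487]
orientation: [0.003, 0.74, 0.672, -0.008]
wrist_force: [1.0, -0.3, 1.1]
width: 0.452
```

Request:
arm_command([
  {"jaw": 5,"x": 19.5,"y": 2.6,"z": -2,"twist": 0},
  {"jaw": 5,"x": 19.5,"y": 2.6,"z": -2,"twist": 0},
  {"jaw": 5,"x": 19.5,"y": 2.6,"z": -2,"twist": 0},
  {"jaw": 5,"x": 19.5,"y": 2.6,"z": -2,"twist": 0},
  {"jaw": 5,"x": 19.5,"y": 2.6,"z": -2,"twist": 0},
])

```text
time: 16.97
tcp_pos: [0.5748, -0.116, 0.2658]
orientation: [0.002, 0.739, 0.673, -0.007]
wrist_force: [1.1, 0.5, 0.2]
width: 0.543
```

Request:
arm_command([
  {"jaw": 5,"x": 19.5,"y": 2.6,"z": -2,"twist": 0},
  {"jaw": 5,"x": 19.5,"y": 2.6,"z": -2,"twist": 0},
  {"jaw": 5,"x": 19.5,"y": 2.6,"z": -2,"twist": 0},
  {"jaw": 5,"x": 19.5,"y": 2.6,"z": -2,"twist": 0},
  {"jaw": 5,"x": 19.5,"y": 2.6,"z": -2,"twist": 0},
])

```text
time: 17.38
tcp_pos: [0.619, 0.0789, 0.2828]
orientation: [0.002, 0.739, 0.674, -0.008]
wrist_force: [0.5, -0.5, -0.0]
width: 0.545
```

```bash
python3 - <<'E'
from h import *
s=st(); go((.66,.28,.297),91.5); snap('side','s14')
im=cv2.imread('pics/s14.png'); im2=cv2.imread('pics/side0.png')
S=cam('side')
# expected grip of case 1 in the dock
p=M+(-.072-.105)*EY; print('grip px expect', proj(S,(*p,.09)), proj(S,(*p,.115)))
m=(im.max(2)<45).astype(np.uint8);k,l,stt,ce=cv2.connectedComponentsWithStats(m)
for i in range(1,k):
    if 60<stt[i,4]<3000: print(stt[i],ce[i].round(1))
E
```

```text
t 17.38 [0.619  0.0789 0.2828] yaw 84.74 F [ 0.5 -0.5 -0. ] w 5.00 q7 1.32
shift [20.38  2.23 -1.72] twist -0.118 norm 20.6
grip px expect [195.05961607 347.06332743] [193.55785053 336.27141512]
[214   0  45   5 184] [237.    1.6]
[213  45  47  15 537] [235.7  52.6]
[  0  63  53  28 350] [38.3 77.7]
[ 41  86  17  27 254] [48.9 98.5]
[ 48 107  15  28 220] [ 54.9 120. ]
[207 117  20  20 246] [216.3 126.8]
[291 199  18  24 150] [299.1 210.8]
[  0 233   9  25  83] [  4.5 246. ]
[276 241  16  42 515] [283.2 261.2]
[245 279  20  12 203] [254.2 283.9]
[175 326  36  26 838] [192.9 338.2]
```

Request:
arm_command([
  {"jaw": 5,"x": 20,"y": -2,"z": 4,"twist": -0.118},
  {"jaw": 5,"x": 20,"y": -2,"z": 4,"twist": -0.118},
  {"jaw": 5,"x": 20,"y": -2,"z": 4,"twist": -0.118},
  {"jaw": 5,"x": 20,"y": -2,"z": 4,"twist": -0.118},
  {"jaw": 5,"x": 20,"y": -2,"z": 4,"twist": -0.118},
])

```text
time: 17.85
tcp_pos: [0.6161, 0.2811, 0.242]
orientation: [0.001, 0.695, 0.719, -0.006]
wrist_force: [0.9, 0.2, 1.5]
width: 0.546
```

```bash
python3 - <<'E'
from h import *
s=st(); go((.586,.337,.16),91.6)
E
```

```text
t 17.85 [0.6161 0.2811 0.242 ] yaw 91.93 F [0.9 0.2 1.5] w 5.01 q7 1.14
shift [ 5.77 -2.76  8.16] twist 0.006 norm 10.4
```

Request:
arm_command([
  {"jaw": 5,"x": 5.7,"y": -2.7,"z": 3,"twist": 0},
  {"jaw": 5,"x": 5.7,"y": -2.7,"z": 6,"twist": 0},
  {"jaw": 5,"x": 5.7,"y": -2.7,"z": 8.1,"twist": 0},
  {"jaw": 5,"x": 5.7,"y": -2.7,"z": 8.1,"twist": 0},
  {"jaw": 5,"x": 5.7,"y": -2.7,"z": 8.1,"twist": 0},
])

```text
time: 18.27
tcp_pos: [0.5861, 0.3348, 0.1594]
orientation: [0.001, 0.695, 0.719, -0.008]
wrist_force: [1.1, -0.6, 0.7]
width: 0.545
```

```bash
python3 - <<'E'
from h import *
s=st(); go((.586,.337,.098),91.6)
im,s=snap('wrist','wg2')
a=cv2.imread('pics/wg.png');
for n,i in(('wg',a),('wg2',im)):
    for v in (195,210,225,235):
        r=i[v,190:320].max(1); u=np.nonzero(r<45)[0]+190; print(n,v,u.min() if len(u) else None,u.max() if len(u) else None, len(u), u[np.r_[True,np.diff(u)>1]].tolist() if len(u) else '')
go((.586,.337,.098),91.6)
E
```

```text
t 18.27 [0.5861 0.3348 0.1594] yaw 91.92 F [ 1.1 -0.6  0.7] w 5.01 q7 1.04
shift [0.3  0.07 6.13] twist 0.006 norm 6.1
wg 195 260 273 14 [260]
wg 210 260 273 10 [260, 272]
wg 225 207 299 22 [207, 260, 268, 294]
wg 235 203 303 29 [203, 261, 265, 269, 293]
wg2 195 249 263 15 [249]
wg2 210 249 263 12 [249, 255, 260]
wg2 225 207 299 20 [207, 249, 258, 262, 294]
wg2 235 203 303 32 [203, 249, 252, 256, 259, 261, 293]
shift [ 0.31 -0.13  6.34] twist 0.004 norm 6.4
```

Request:
arm_command([
  {"jaw": 5,"x": 0.25,"y": 0,"z": 1.5,"twist": 0},
  {"jaw": 5,"x": 0.25,"y": 0,"z": 3.5,"twist": 0},
  {"jaw": 5,"x": 0.25,"y": 0,"z": 5.5,"twist": 0},
  {"jaw": 4,"x": 0.25,"y": 0,"z": 6.2,"twist": 0},
  {"jaw": 3,"x": 0.25,"y": 0,"z": 6.2,"twist": 0},
], squeeze=5)

```text
time: 18.73
tcp_pos: [0.5883, 0.3347, 0.0997]
orientation: [0.002, 0.696, 0.718, -0.007]
wrist_force: [0.4, -0.2, -0.4]
width: 0.443
```

Request:
arm_command([
  {"jaw": 0.8,"x": 0,"y": 0,"z": 0,"twist": 0},
  {"jaw": 0.8,"x": 0,"y": 0,"z": 0,"twist": 0},
  {"jaw": 0.8,"x": 0,"y": 0,"z": 0,"twist": 0},
  {"jaw": 0.8,"x": 0,"y": 0,"z": 0,"twist": 0},
  {"jaw": 0.8,"x": 0,"y": 0,"z": 0,"twist": 0},
])

```text
time: 19.15
tcp_pos: [0.5889, 0.3352, 0.1008]
orientation: [0.002, 0.696, 0.718, -0.006]
wrist_force: [1.5, -0.2, 4.3]
width: 0.133
```

Request:
arm_command([
  {"jaw": 0.8,"x": 0,"y": 0,"z": 0,"twist": 0},
  {"jaw": 0.8,"x": 0,"y": 0,"z": 0,"twist": 0},
  {"jaw": 0.8,"x": 0,"y": 0,"z": 0,"twist": 0},
])

```text
time: 19.4
tcp_pos: [0.5891, 0.3354, 0.101]
orientation: [0.002, 0.696, 0.718, -0.005]
wrist_force: [0.8, 0.2, 1.4]
width: 0.131
```

```bash
python3 - <<'E'
from h import *
s=st()
E
```

```text
t 19.40 [0.5891 0.3354 0.101 ] yaw 91.72 F [0.8 0.2 1.4] w 1.20 q7 1.04
```

Request:
arm_command([
  {"jaw": 0.8,"x": 0,"y": -0.2,"z": -0.7,"twist": 0},
  {"jaw": 0.8,"x": 0,"y": -0.8,"z": -1.2,"twist": 0},
  {"jaw": 0.8,"x": 0,"y": -1.4,"z": -1.5,"twist": 0},
  {"jaw": 0.8,"x": 0,"y": -2.0,"z": -1.8,"twist": 0},
  {"jaw": 0.8,"x": 0,"y": -2.6,"z": -2.0,"twist": 0},
])

```text
time: 19.82
tcp_pos: [0.5624, 0.335, 0.1217]
orientation: [0.002, 0.696, 0.718, -0.005]
wrist_force: [1.2, 0.0, -2.8]
width: 0.13
```

Request:
arm_command([
  {"jaw": 0.8,"x": 0,"y": -0.5,"z": 0,"twist": 0},
  {"jaw": 0.8,"x": 0,"y": -0.9,"z": 0,"twist": 0},
  {"jaw": 0.8,"x": 0,"y": -1.3,"z": 0,"twist": 0},
])

```text
time: 20.07
tcp_pos: [0.5489, 0.3346, 0.1219]
orientation: [0.002, 0.696, 0.718, -0.005]
wrist_force: [0.5, 0.5, -2.9]
width: 0.131
```

```bash
python3 - <<'E'
from h import *
s=st(); im,_=snap('side','t1'); S=cam('side')
for x in(.505,.55,.60): print(proj(S,(x,.305,.106)).round(1))
lid(im,188,225,118,140,.305)
E
```

```text
t 20.07 [0.5489 0.3346 0.1219] yaw 91.74 F [ 0.5  0.5 -2.9] w 1.20 q7 1.01
[188.  134.7]
[204.7 134.1]
[223.2 133.3]
tilt deg -3.2 n 28 z at mid 0.1006
```

Request:
arm_command([
  {"jaw": 0.8,"x": 0,"y": -0.3,"z": 0,"twist": 0},
  {"jaw": 0.8,"x": 0,"y": -0.5,"z": 0,"twist": 0},
  {"jaw": 0.8,"x": 0,"y": -0.6,"z": 0,"twist": 0},
  {"jaw": 0.8,"x": 0,"y": -0.6,"z": 0,"twist": 0},
])

```text
time: 20.45
tcp_pos: [0.542, 0.3345, 0.1217]
orientation: [0.002, 0.696, 0.718, -0.006]
wrist_force: [0.8, 0.5, -2.0]
width: 0.133
```

```bash
python3 - <<'E'
from h import *
s=st(); im,_=snap('side','t2')
lid(im,188,225,118,142,.305)
cv2.imwrite('pics/t2c.png',cv2.resize(im[80:180,150:270],None,fx=5,fy=5,interpolation=2))
E
```

```text
t 20.45 [0.542  0.3345 0.1217] yaw 91.76 F [ 0.8  0.5 -2. ] w 1.22 q7 1.00
tilt deg 0.6 n 26 z at mid 0.1002
```

Request:
arm_command([
  {"jaw": 0.8,"x": 0,"y": 0.5,"z": 0,"twist": 0},
  {"jaw": 0.8,"x": 0,"y": 1.0,"z": 0,"twist": 0},
  {"jaw": 0.8,"x": 0,"y": 1.3,"z": 0,"twist": 0},
  {"jaw": 0.8,"x": 0,"y": 1.3,"z": 0,"twist": 0},
], squeeze=8)

```text
time: 20.83
tcp_pos: [0.5562, 0.3345, 0.1214]
orientation: [0.002, 0.696, 0.718, -0.006]
wrist_force: [0.1, -0.1, -3.0]
width: 0.129
```

Request:
arm_command([
  {"jaw": 0.8,"x": 0,"y": 0,"z": -0.5,"twist": 0},
  {"jaw": 0.8,"x": 0,"y": 0,"z": -1,"twist": 0},
  {"jaw": 0.8,"x": 0,"y": 0,"z": -1.5,"twist": 0},
  {"jaw": 0.8,"x": 0,"y": 0,"z": -2.0,"twist": 0},
  {"jaw": 0.8,"x": 0,"y": 0,"z": -2.5,"twist": 0},
])

```text
time: 21.25
tcp_pos: [0.5563, 0.3349, 0.1473]
orientation: [0.002, 0.696, 0.718, -0.005]
wrist_force: [-0.1, 0.2, -3.1]
width: 0.131
```

```bash
python3 - <<'E'
from h import *
s=st(); im,_=snap('side','t3')
lid(im,192,228,112,138,.305)
E
```

```text
t 21.25 [0.5563 0.3349 0.1473] yaw 91.72 F [-0.1  0.2 -3.1] w 1.20 q7 1.01
tilt deg 0.7 n 27 z at mid 0.1260
```

Level and clearing the rims; lift out.

Request:
arm_command([
  {"jaw": 0.8,"x": 0,"y": 0,"z": -1.0,"twist": 0},
  {"jaw": 0.8,"x": 0,"y": 0,"z": -2,"twist": 0},
  {"jaw": 0.8,"x": 0,"y": 0,"z": -3,"twist": 0},
  {"jaw": 0.8,"x": 0,"y": 0,"z": -4,"twist": 0},
  {"jaw": 0.8,"x": 0,"y": 0,"z": -5,"twist": 0},
])

```text
time: 21.72
tcp_pos: [0.5571, 0.3358, 0.1997]
orientation: [0.002, 0.696, 0.718, -0.004]
wrist_force: [0.2, 0.2, -2.1]
width: 0.128
```

Request:
arm_command([
  {"jaw": 0.8,"x": 0,"y": 0,"z": -1.5,"twist": 0},
  {"jaw": 0.8,"x": 0,"y": 0,"z": -3,"twist": 0},
  {"jaw": 0.8,"x": 0,"y": 0,"z": -4.5,"twist": 0},
  {"jaw": 0.8,"x": 0,"y": 0,"z": -5.8,"twist": 0},
  {"jaw": 0.8,"x": 0,"y": 0,"z": -5.8,"twist": 0},
], squeeze=15)

```text
time: 22.13
tcp_pos: [0.5585, 0.3371, 0.2615]
orientation: [0.003, 0.696, 0.718, -0.002]
wrist_force: [0.1, 0.0, -2.7]
width: 0.127
```

```bash
python3 - <<'E'
from h import *
s=st(); t=M+.05*EY; print(t); go((*t,.25),84.8)
E
```

```text
t 22.13 [0.5585 0.3371 0.2615] yaw 91.71 F [ 0.1  0.  -2.7] w 1.17 q7 1.01
[ 0.54803163 -0.08720578]
shift [-42.37  -2.31   1.41] twist 0.121 norm 42.5
```

Request:
arm_command([
  {"jaw": 0.8,"x": -2,"y": -0.1,"z": 0,"twist": 0},
  {"jaw": 0.8,"x": -5,"y": -0.3,"z": 0,"twist": 0},
  {"jaw": 0.8,"x": -9,"y": -0.5,"z": 0,"twist": 0},
  {"jaw": 0.8,"x": -13,"y": -0.7,"z": 0.2,"twist": 0},
  {"jaw": 0.8,"x": -17,"y": -0.9,"z": 0.4,"twist": 0},
])

```text
time: 22.55
tcp_pos: [0.554, 0.1652, 0.2582]
orientation: [0.003, 0.696, 0.718, -0.002]
wrist_force: [0.5, 0.8, -2.6]
width: 0.13
```

Request:
arm_command([
  {"jaw": 0.8,"x": -4,"y": -0.2,"z": 0,"twist": 0.03},
  {"jaw": 0.8,"x": -8,"y": -0.4,"z": 0.2,"twist": 0.06},
  {"jaw": 0.8,"x": -12,"y": -0.6,"z": 0.4,"twist": 0.09},
  {"jaw": 0.8,"x": -15,"y": -0.8,"z": 0.6,"twist": 0.12},
  {"jaw": 0.8,"x": -18,"y": -0.9,"z": 0.8,"twist": 0.12},
])

```text
time: 22.97
tcp_pos: [0.5497, -0.0174, 0.2511]
orientation: [0.003, 0.739, 0.674, -0.002]
wrist_force: [0.4, 0.0, -3.1]
width: 0.129
```

```bash
python3 - <<'E'
from h import *
s=st(); t=M+.05*EY; go((*t,.12),84.8)
E
```

```text
t 22.97 [ 0.5497 -0.0174  0.2511] yaw 84.68 F [ 0.4  0.  -3.1] w 1.18 q7 1.48
shift [-6.89  0.47 13.15] twist -0.002 norm 14.9
```

Request:
arm_command([
  {"jaw": 0.8,"x": -2.5,"y": 0.2,"z": 2,"twist": 0},
  {"jaw": 0.8,"x": -5,"y": 0.4,"z": 5,"twist": 0},
  {"jaw": 0.8,"x": -6.5,"y": 0.6,"z": 8.5,"twist": 0},
  {"jaw": 0.8,"x": -6.8,"y": 0.7,"z": 12,"twist": 0},
  {"jaw": 0.8,"x": -6.8,"y": 0.7,"z": 14,"twist": 0},
])

```text
time: 23.38
tcp_pos: [0.5483, -0.0887, 0.1081]
orientation: [0.002, 0.74, 0.672, -0.003]
wrist_force: [0.3, 0.1, -2.5]
width: 0.13
```

Request:
arm_command([
  {"jaw": 0.8,"x": 0,"y": 0,"z": 0,"twist": 0},
  {"jaw": 0.8,"x": 0,"y": 0,"z": 0,"twist": 0},
])

```text
time: 23.55
tcp_pos: [0.5468, -0.0889, 0.1069]
orientation: [0.001, 0.74, 0.672, -0.005]
wrist_force: [1.0, -0.5, -2.0]
width: 0.125
```

```bash
python3 - <<'E'
from h import *
s=st(); print(dk(s['tcp_pos'])); t=M+.05*EY+.002*EX; go((*t,.083),84.8)
E
```

```text
t 23.55 [ 0.5468 -0.0889  0.1069] yaw 84.47 F [ 1.  -0.5 -2. ] w 1.15 q7 1.65
[-0.0011  0.1532]
shift [0.2  0.32 2.39] twist -0.006 norm 2.4
```

Request:
arm_command([
  {"jaw": 0.8,"x": 0.1,"y": 0.3,"z": 0.8,"twist": -0.006},
  {"jaw": 0.8,"x": 0.1,"y": 0.3,"z": 1.4,"twist": -0.006},
  {"jaw": 0.8,"x": 0.1,"y": 0.3,"z": 1.9,"twist": -0.006},
  {"jaw": 0.8,"x": 0.1,"y": 0.3,"z": 2.3,"twist": -0.006},
  {"jaw": 0.8,"x": 0.1,"y": 0.3,"z": 2.6,"twist": -0.006},
], squeeze=7)

```text
time: 23.97
tcp_pos: [0.5507, -0.0889, 0.0818]
orientation: [0.001, 0.738, 0.674, -0.004]
wrist_force: [-1.6, -0.0, 10.9]
width: 0.129
```

```bash
python3 - <<'E'
from h import *
s=st(); print(dk(s['tcp_pos']))
E
```

```text
t 23.97 [ 0.5507 -0.0889  0.0818] yaw 84.80 F [-1.6 -0.  10.9] w 1.18 q7 1.67
[0.0028 0.1536]
```

On the counter (11 N). Open, settle, rise slightly, measure.

Request:
arm_command([
  {"jaw": 2.6,"x": 0,"y": 0,"z": 0,"twist": 0},
  {"jaw": 2.6,"x": 0,"y": 0,"z": 0,"twist": 0},
  {"jaw": 2.6,"x": 0,"y": 0,"z": 0,"twist": 0},
  {"jaw": 2.6,"x": 0,"y": 0,"z": -0.3,"twist": 0},
  {"jaw": 2.6,"x": 0,"y": 0,"z": -0.3,"twist": 0},
])

```text
time: 24.38
tcp_pos: [0.551, -0.0888, 0.0854]
orientation: [0.002, 0.738, 0.674, -0.004]
wrist_force: [0.2, -0.2, 0.1]
width: 0.282
```

```bash
python3 - <<'E'
from h import *
s=st(); print(dk(s['tcp_pos'])); im,_=snap('side','t5'); 
cv2.imwrite('pics/t5c.png',cv2.resize(im[200:350,150:270],None,fx=4,fy=4,interpolation=2))
E
```

```text
t 24.38 [ 0.551  -0.0888  0.0854] yaw 84.81 F [ 0.2 -0.2  0.1] w 2.59 q7 1.67
[0.0031 0.1537]
```

View pics/t5c.png

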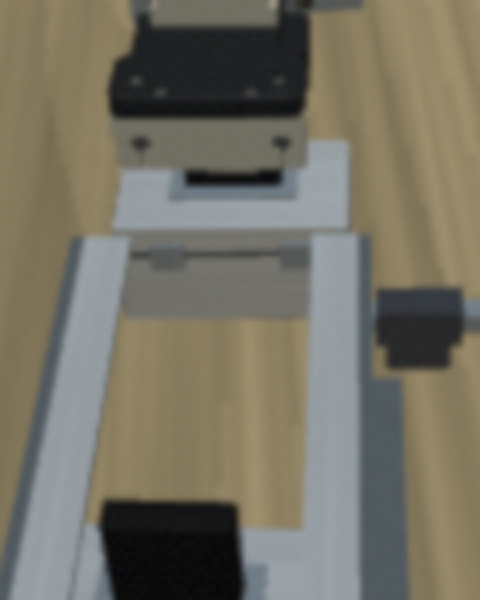

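```bash
python3 - <<'E'
from h import *
S=cam('side'); f=lambda x,y,s=4:(x/s+150,y/s+200)
for n,P,s in(('case1 earlier',((118,290),(413,289)),5),('case2',((112,229),(349,229)),4)):
    a,b=[onz(S,*f(*p,s),.065) for p in P]; print(n,dk(a),dk(b),dk((a+b)/2),np.degrees(np.arctan2(*(b-a)[1::-1])))
E
```

```text
case1 earlier [-0.0598  0.1203] [0.0474 0.1194] [-0.0062  0.1198] -5.641995307914085
case2 [-0.0521  0.1221] [0.0558 0.1207] [0.0019 0.1214] -5.9098896863520824
```

Request:
arm_command([
  {"jaw": 0.8,"x": 0,"y": 0,"z": 0,"twist": 0},
  {"jaw": 0.8,"x": 0,"y": 0,"z": 0,"twist": 0},
  {"jaw": 0.8,"x": 0,"y": 0,"z": 0,"twist": 0},
  {"jaw": 0.8,"x": 0,"y": 0,"z": 0,"twist": 0},
], squeeze=15)

```text
time: 24.77
tcp_pos: [0.551, -0.0885, 0.0853]
orientation: [0.002, 0.738, 0.674, -0.004]
wrist_force: [-0.4, 0.7, 0.7]
width: 0.129
```

Request:
arm_command([
  {"jaw": 0.8,"x": 0,"y": -0.35,"z": -0.1,"twist": -0.005},
  {"jaw": 0.8,"x": 0,"y": -0.35,"z": -0.1,"twist": -0.005},
  {"jaw": 0.8,"x": 0,"y": -0.35,"z": -0.1,"twist": -0.005},
  {"jaw": 0.8,"x": -0.7,"y": -0.35,"z": -0.1,"twist": -0.005},
  {"jaw": 0.8,"x": -1.4,"y": -0.35,"z": -0.1,"twist": -0.005},
])

```text
time: 25.18
tcp_pos: [0.5462, -0.1024, 0.0863]
orientation: [0.001, 0.736, 0.677, -0.004]
wrist_force: [0.3, -0.8, -3.0]
width: 0.13
```

Request:
arm_command([
  {"jaw": 0.8,"x": -0.7,"y": 0,"z": 0,"twist": 0},
  {"jaw": 0.8,"x": -1.4,"y": 0,"z": 0,"twist": 0},
  {"jaw": 0.8,"x": -2.1,"y": 0,"z": 0,"twist": 0},
])

```text
time: 25.43
tcp_pos: [0.5442, -0.1247, 0.0864]
orientation: [0.002, 0.737, 0.676, -0.004]
wrist_force: [0.6, -0.4, -2.1]
width: 0.129
```

```bash
python3 - <<'E'
from h import *
s=st(); print(dk(s['tcp_pos']))
E
```

```text
t 25.43 [ 0.5442 -0.1247  0.0864] yaw 85.11 F [ 0.6 -0.4 -2.1] w 1.18 q7 1.74
[-0.0005  0.1174]
```

Request:
arm_command([
  {"jaw": 0.8,"x": -1.2,"y": 0,"z": 0,"twist": 0},
  {"jaw": 0.8,"x": -2.4,"y": 0,"z": 0,"twist": 0},
  {"jaw": 0.8,"x": -3.6,"y": 0,"z": 0,"twist": 0},
  {"jaw": 0.8,"x": -4.8,"y": 0,"z": 0,"twist": 0},
  {"jaw": 0.8,"x": -6,"y": 0,"z": 0,"twist": 0},
])

```text
time: 25.85
tcp_pos: [0.5388, -0.186, 0.0869]
orientation: [0.002, 0.737, 0.676, -0.004]
wrist_force: [0.2, -0.1, -3.3]
width: 0.126
```

Request:
arm_command([
  {"jaw": 0.8,"x": -1.2,"y": 0,"z": 0,"twist": 0},
  {"jaw": 0.8,"x": -2.4,"y": 0,"z": 0,"twist": 0},
  {"jaw": 0.8,"x": -3.4,"y": 0,"z": 0,"twist": 0},
  {"jaw": 0.8,"x": -4,"y": 0,"z": 0.1,"twist": 0},
  {"jaw": 0.8,"x": -4,"y": 0,"z": 0.2,"twist": 0},
])

```text
time: 26.27
tcp_pos: [0.5351, -0.2282, 0.0855]
orientation: [0.002, 0.738, 0.675, -0.004]
wrist_force: [-5.0, -6.3, 19.0]
width: 0.127
```

```bash
python3 - <<'E'
from h import *
s=st(); print(dk(s['tcp_pos']))
E
```

```text
t 26.27 [ 0.5351 -0.2282  0.0855] yaw 84.95 F [-5.  -6.3 19. ] w 1.16 q7 1.92
[-0.0001  0.0135]
```

Request:
arm_command([
  {"jaw": 0.8,"x": 0,"y": 0,"z": -0.1,"twist": 0},
  {"jaw": 2.8,"x": 0,"y": 0,"z": -0.1,"twist": 0},
  {"jaw": 2.8,"x": 0,"y": 0,"z": -0.1,"twist": 0},
  {"jaw": 2.8,"x": 0,"y": 0,"z": -0.1,"twist": 0},
  {"jaw": 2.8,"x": 0,"y": 0,"z": -0.1,"twist": 0},
])

```text
time: 26.68
tcp_pos: [0.5355, -0.2274, 0.0866]
orientation: [0.002, 0.737, 0.676, -0.004]
wrist_force: [-1.0, 0.1, -0.2]
width: 0.297
```

Request:
arm_command([
  {"jaw": 2.8,"x": 0,"y": 0,"z": -1.5,"twist": 0},
  {"jaw": 2.8,"x": 0,"y": 0,"z": -4,"twist": 0},
  {"jaw": 5,"x": 0,"y": 0,"z": -7,"twist": 0},
  {"jaw": 5,"x": 0,"y": 0,"z": -9,"twist": 0},
  {"jaw": 5,"x": 0,"y": 0,"z": -9,"twist": 0},
])

```text
time: 27.1
tcp_pos: [0.5382, -0.2272, 0.181]
orientation: [0.005, 0.737, 0.676, -0.002]
wrist_force: [0.4, -0.2, 0.8]
width: 0.474
```

```bash
python3 - <<'E'
from h import *
s=st(); go((.680,-.156,.18),84.6); C=cam('scene');S=cam('side'); I={}
for n in('side','scene'):
    im,_=snap(n,n+'5'); I[n]=im
    m=(im.max(2)<45).astype(np.uint8);k,l,stt,ce=cv2.connectedComponentsWithStats(m)
    for i in range(1,k):
        if 60<stt[i,4]<3000: print(n,stt[i],ce[i].round(1))
for y in(-.075,.0135):
    p=M+(y-.105)*EY; print(proj(S,(*p,.09)).round(1),proj(C,(*p,.09)).round(1))
E
```

```text
t 27.10 [ 0.5382 -0.2272  0.181 ] yaw 85.03 F [ 0.4 -0.2  0.8] w 4.35 q7 1.89
shift [ 8.32 13.51  0.08] twist 0.008 norm 15.9
side [ 125    0   38  116 2227] [143.7  51.2]
side [ 193    0   33  112 1809] [210.6  48.8]
side [ 36  67  16  22 180] [43.5 76.4]
side [ 43  90  15  23 156] [49.7 99.6]
side [ 49 111  14  21 116] [ 55.6 121.2]
side [143 110  80  21 369] [182.5 124.2]
side [153 132  67  30 877] [186.6 150.5]
side [213 177  10  18 123] [217.7 184.8]
side [291 199  17  24 143] [299.  210.6]
side [ 147  204   74   44 2146] [186.1 230.4]
side [  0 234   9  24  66] [  4.2 246.8]
side [276 241  16  42 499] [283.1 261.3]
side [245 280  19  11 159] [254.1 284.3]
side [183 284  31  25 705] [198.4 295.8]
side [175 326  35  26 834] [192.9 338.2]
scene [   0    0   67   82 1449] [27.5 48.9]
scene [99  0 24 47 80] [110.4  21.8]
scene [160   9  70  18 111] [188.5  18.1]
scene [ 88  75  47  21 185] [109.5  83.6]
scene [100 115  70  67 723] [144.8 145.4]
scene [115 162  87  77 757] [162.9 195.3]
scene [305 202  16  26 133] [312.3 213.9]
scene [166 225  17  20 133] [174.2 234.3]
scene [232 237  11  22 150] [237.3 247.5]
scene [144 244  17  21 117] [152.2 253.9]
[194.8 349.1] [147.5 258.6]
[200.6 296. ] [174.4 234.2]
```

Request:
arm_command([
  {"jaw": 5,"x": 8.3,"y": 13.4,"z": 0,"twist": 0.008},
  {"jaw": 5,"x": 8.3,"y": 13.4,"z": 0,"twist": 0.008},
  {"jaw": 5,"x": 8.3,"y": 13.4,"z": 0,"twist": 0.008},
  {"jaw": 5,"x": 8.3,"y": 13.4,"z": 0,"twist": 0.008},
  {"jaw": 5,"x": 8.3,"y": 13.4,"z": 0,"twist": 0.008},
])

```text
time: 27.62
tcp_pos: [0.6818, -0.1478, 0.1736]
orientation: [0.001, 0.737, 0.676, -0.002]
wrist_force: [-1.5, 1.3, -1.0]
width: 0.543
```

Request:
arm_command([
  {"jaw": 5,"x": 0,"y": 0,"z": 0,"twist": 0},
])

```text
time: 27.7
tcp_pos: [0.6822, -0.147, 0.1716]
orientation: [0.001, 0.736, 0.676, -0.003]
wrist_force: [0.1, -0.7, -0.0]
width: 0.543
```

```bash
python3 - <<'E'
from h import *
s=st(); go((.680,-.156,.086),84.6)
E
```

```text
t 27.70 [ 0.6822 -0.147   0.1716] yaw 85.14 F [ 0.1 -0.7 -0. ] w 4.98 q7 1.73
shift [-0.87 -0.11  8.56] twist 0.009 norm 8.6
```

Request:
arm_command([
  {"jaw": 5,"x": -0.9,"y": -0.1,"z": 1,"twist": 0.008},
  {"jaw": 5,"x": -0.9,"y": -0.1,"z": 2.5,"twist": 0.008},
  {"jaw": 5,"x": -0.9,"y": -0.1,"z": 5.5,"twist": 0.008},
  {"jaw": 5,"x": -0.9,"y": -0.1,"z": 8.4,"twist": 0.008},
  {"jaw": 4,"x": -0.9,"y": -0.1,"z": 8.4,"twist": 0.008},
], squeeze=10)

```text
time: 28.12
tcp_pos: [0.6744, -0.157, 0.0805]
orientation: [-0.003, 0.74, 0.673, -0.007]
wrist_force: [-1.1, 1.4, -1.3]
width: 0.507
```

Request:
arm_command([
  {"jaw": 1,"x": 0,"y": 0,"z": 0,"twist": 0},
  {"jaw": 1,"x": 0,"y": 0,"z": 0,"twist": 0},
  {"jaw": 1,"x": 0,"y": 0,"z": 0,"twist": 0},
  {"jaw": 1,"x": 0,"y": 0,"z": 0,"twist": 0},
  {"jaw": 1,"x": 0,"y": 0,"z": 0,"twist": 0},
])

```text
time: 28.53
tcp_pos: [0.6755, -0.156, 0.0821]
orientation: [-0.003, 0.74, 0.673, -0.005]
wrist_force: [-0.3, 9.6, 4.3]
width: 0.158
```

Request:
arm_command([
  {"jaw": 1,"x": 0,"y": 0,"z": 0,"twist": 0},
  {"jaw": 1,"x": 0,"y": 0,"z": 0,"twist": 0},
])

```text
time: 28.7
tcp_pos: [0.6755, -0.1556, 0.0822]
orientation: [-0.003, 0.74, 0.673, -0.005]
wrist_force: [0.1, 0.2, -3.9]
width: 0.15
```

```bash
python3 - <<'E'
from h import *
s=st(); print(dk(s['tcp_pos']))
E
```

```text
t 28.70 [ 0.6755 -0.1556  0.0822] yaw 84.61 F [ 0.1  0.2 -3.9] w 1.38 q7 1.75
[0.1332 0.0984]
```

Request:
arm_command([
  {"jaw": 1,"x": 0,"y": -0.8,"z": 0,"twist": 0},
  {"jaw": 1,"x": 0,"y": -1.7,"z": 0,"twist": 0},
  {"jaw": 1,"x": 0,"y": -2.6,"z": 0,"twist": 0},
  {"jaw": 1,"x": 0,"y": -3.5,"z": 0,"twist": 0},
  {"jaw": 1,"x": 0,"y": -4.2,"z": 0,"twist": 0},
])

```text
time: 29.12
tcp_pos: [0.6322, -0.1518, 0.0822]
orientation: [-0.003, 0.74, 0.673, -0.006]
wrist_force: [2.5, -1.7, -13.2]
width: 0.152
```

```bash
python3 - <<'E'
from h import *
s=st(); print(dk(s['tcp_pos']))
E
```

```text
t 29.12 [ 0.6322 -0.1518  0.0822] yaw 84.59 F [  2.5  -1.7 -13.2] w 1.39 q7 1.76
[0.0896 0.0983]
```

Request:
arm_command([
  {"jaw": 1,"x": 0,"y": -0.4,"z": 0,"twist": 0},
  {"jaw": 1,"x": 0,"y": -0.7,"z": 0,"twist": 0},
  {"jaw": 1,"x": 0,"y": -0.9,"z": 0,"twist": 0},
  {"jaw": 1,"x": 0,"y": -1.0,"z": 0,"twist": 0},
  {"jaw": 1,"x": 0,"y": -1.0,"z": 0,"twist": 0},
])

```text
time: 29.53
tcp_pos: [0.6245, -0.1512, 0.0831]
orientation: [-0.001, 0.74, 0.673, -0.004]
wrist_force: [8.2, -2.8, -10.0]
width: 0.152
```

```bash
python3 - <<'E'
from h import *
s=st(); print(dk(s['tcp_pos']))
E
```

```text
t 29.53 [ 0.6245 -0.1512  0.0831] yaw 84.61 F [  8.2  -2.8 -10. ] w 1.39 q7 1.76
[0.0819 0.0982]
```

Request:
arm_command([
  {"jaw": 4,"x": 0,"y": 0,"z": 0,"twist": 0},
  {"jaw": 4,"x": 0,"y": 0,"z": 0,"twist": 0},
  {"jaw": 4,"x": 0,"y": 0,"z": 0,"twist": 0},
  {"jaw": 4,"x": 0,"y": 0,"z": 0,"twist": 0},
  {"jaw": 4,"x": 0,"y": 0,"z": 0,"twist": 0},
])

```text
time: 29.95
tcp_pos: [0.6244, -0.1512, 0.0834]
orientation: [-0.001, 0.74, 0.673, -0.004]
wrist_force: [0.0, -0.5, 0.7]
width: 0.426
```

Request:
arm_command([
  {"jaw": 4,"x": 0,"y": 0.1,"z": -3,"twist": 0},
  {"jaw": 4,"x": 0,"y": 0.1,"z": -7,"twist": 0},
  {"jaw": 4,"x": 0,"y": 0.1,"z": -11,"twist": 0},
  {"jaw": 4,"x": 0,"y": 0.1,"z": -15,"twist": 0},
  {"jaw": 4,"x": 0,"y": 0.1,"z": -15,"twist": 0},
])

```text
time: 30.37
tcp_pos: [0.6303, -0.152, 0.2423]
orientation: [0.003, 0.74, 0.673, -0.0]
wrist_force: [1.0, -0.9, 0.6]
width: 0.434
```

Request:
arm_command([
  {"jaw": 4,"x": 12,"y": -14,"z": -5,"twist": 0},
  {"jaw": 4,"x": 12,"y": -14,"z": -5,"twist": 0},
  {"jaw": 4,"x": 12,"y": -14,"z": -5,"twist": 0},
  {"jaw": 4,"x": 12,"y": -14,"z": -5,"twist": 0},
  {"jaw": 4,"x": 12,"y": -14,"z": -5,"twist": 0},
])

```text
time: 30.78
tcp_pos: [0.4996, -0.0159, 0.2921]
orientation: [0.003, 0.739, 0.674, 0.0]
wrist_force: [0.9, 0.4, -0.5]
width: 0.436
```

```bash
python3 - <<'E'
from h import *
s=st()
a,_=snap('side','f1'); b,_=snap('scene','f2')
h=np.zeros((420,790,3),np.uint8); x=cv2.resize(a[200:384,140:330],None,fx=2.2,fy=2.2,interpolation=2); y=cv2.resize(b[60:330,110:360],None,fx=1.48,fy=1.48,interpolation=2)
h[:x.shape[0],:x.shape[1]]=x; h[:y.shape[0],420:420+y.shape[1]]=y; cv2.imwrite('pics/f.png',h)
for n,im in(('side',a),('scene',b)):
    m=(im.max(2)<45).astype(np.uint8);k,l,stt,ce=cv2.connectedComponentsWithStats(m)
    for i in range(1,k):
        if 60<stt[i,4]<3000 and stt[i,1]>195: print(n,stt[i],ce[i].round(1))
E
```

```text
t 30.78 [ 0.4996 -0.0159  0.2921] yaw 84.73 F [ 0.9  0.4 -0.5] w 4.00 q7 1.44
side [291 199  17  24 148] [299.  210.6]
side [  0 233   9  25  81] [  4.4 246.1]
side [245 242  20  49 667] [254.6 267.4]
side [183 284  31  25 712] [198.4 295.8]
side [175 326  36  26 840] [192.9 338.2]
scene [305 202  16  26 141] [312.2 214.2]
scene [166 225  17  20 133] [174.3 234.4]
scene [218 225  14  26 165] [223.6 236.1]
scene [144 244  17  21 118] [152.2 253.9]
scene [  0 340  11  15  68] [  5.3 344.6]
```

View pics/f.png

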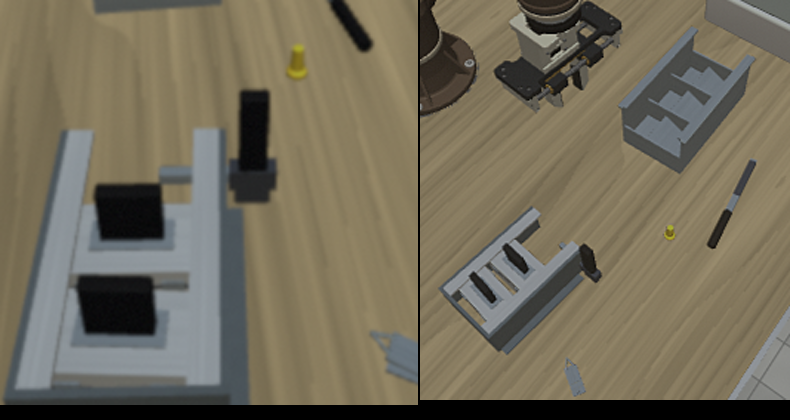

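```bash
python3 -c "
from rig import *
print(finish_job())"
```

```text
the job is handed in; nothing more can be done
None
```

I opened the gate to its stop. Two cases were present, both in the end bays. I turned each one level in the bin against the end wall, lifted it out, stood it on the counter and slid it into the dock. Then I slid the gate shut and handed the job in at about 31 s of the 210 s.

- **Cases:** In the last pictures both stand level inside the dock, at dock y of about -58 mm and +13 mm, within about 4 mm of the middle line. The bin is empty.
- **Gate:** The handle travelled 51 mm from the open stop, by the arm's own position, until the force rose to about 8 N. The shift in the pictures agrees, at about 49.5 mm.
- **Bystanders:** The rasp's black grip did not move in the pictures. The clamp and the cap look unmoved by eye, but I did not measure them.
- **Robot:** It is clear of everything.

**What didn't go to plan:**
- The first case left the bin still 5.5° off level, within the 9° allowed.
- It also snagged briefly at the dock mouth (about 20 N) and slipped in the grip. It ended about 15 mm further out than the arm's position implied, still within limits.
- The second case was pressed onto the counter with about 19 N before I let it go.

I judged the final tilt and height of the cases only by eye from the last picture.

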